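Face up the cracker row at the deli counter

ROBOT

A 6-joint arm with a two-finger parallel gripper is mounted at the origin on the work surface. World frame = base frame: x ahead of the robot, y to its left, z up, the work surface at z = 0. Lengths are in m, angles in degrees, forces in N, time in s.
With the tool pointing down it reaches from about 0.3 to 0.75 m from the base axis. Payload 8.5 kg.
Tool frame: the origin (TCP) lies on the centre line of the jaws, within the pads' length; the fingertips stand 22 mm ahead of it and the grasp point (between the pads) lies 3 mm ahead of it (env.tip_reach is the distance from the TCP to the fingertips, in m); y points along the fingers, z is the direction in which the jaws open and shut, and the axes are right-handed (so a half turn about y gives the same grasp; the last joint's range is limited). The gripper opens to 85 mm and grips with 20 to 120 N. Pads are 22 mm wide; open, the fingers measure 114 mm over their backs; the gripper's body (76 mm by 85 mm) begins 54 mm behind the grasp point. The pads swing forward as they close: fully open they stand 13 mm farther back than shut.
Start: joints at [-78.226, 21.807, 74.336, -0, 83.858, -12.336], TCP at [0.225, -0.502, 0.253] pointing down, gripper open.
Joint ranges: [-178.18, 178.18], [-50.72, 133.34], [12.68, 142.11], [-81.47, 261.47], [9.98, 163.14], [-165.26, 165.26]. Speed limits (degrees/s): [136.94, 136.94, 180, 180, 180, 180].

INTERFACE

Orientations are given as a 3x3 rotation matrix whose columns are the frame's x, y, z axes.
In Python, from rig import env, get_image gives the robot as it stands. The module is installed in compiled form; this text tells all that it offers.
- The arm moves only by the tool carry_out, never from a script. Its argument "targets" is a list that holds one entry, the list of rows, each a list of 7 numbers: the closure, from 0 (fully open) to 1 (shut), then the shift along the world's x, y, z in mm, then the turn, a rotation vector about the world's x, y, z in degrees. In form: [[[claw, dx, dy, dz, ax, ay, az], ...]]. A call has 1 to 20 rows; each row is the pose to reach, as a shift and turn from the pose commanded when the call began; what a row does not reach only later rows make up. A row lasts 1/12 s, in which the tool goes at most 41.7 mm and 7.16 degrees, less where a joint would pass 70% of its speed; a pose out of reach is approached as far as the arm can. A call with a gripper value outside its range is refused whole. The fingers move at their own pace and stop on an object; "squeeze" is the grip in N (left out, the last holds). Time passes only in rows, so rows that repeat a pose let the fingers close. It gives the time, the measured TCP pose, the force and the opening at its end, in the units of the state.
- env.observe(): the state, without advancing time (a new reading comes with each control period).
- get_image(name): name is "side" or "top" or "wrist"; returns a dict with "img" (420x560x3 uint8, red, green, blue), "fx", "fy", "cx", "cy" (pixels), "rvec" (rotation vector, rad) and "tvec" (3), from world to camera coordinates, as OpenCV has them. Camera axes: x right, y down, z forward; pixel columns grow to the right and rows downward; lengths in m; the calibration is good to about 2 mm. A picture is of the moment at which its call begins. There is no depth.
- env.close_job(): hands the job in, once; it reports no verdict.
The state is a dict: "time_s": time; "q": joint angles; "qvel": joint speeds; "joint_efforts": joint torques, N m; "position": TCP position; "tool_rot": TCP orientation; "ft_force": force on the tool from outside, world axes, zero at the start; "wrist_torque": the same for the moment, N m; "grip_width": finger opening in m.
Only numpy, scipy, OpenCV 4.12 (cv2) and the standard library are available. Lean on these libraries where they do the work, as an engineer would, in place of code of your own. Each camera call takes 0.05 s, during which the arm holds its last target.

TASK

Some red cracker cartons stand loose on the deli counter: put every one that is the same size as the display carton fixed on the dark rack into the rack beside it, standing upright and lying across the rack like it, all butted flush in one row with no gaps, and the bookend slid up against the last one. Cartons of the wrong size, longer or shorter, go flat on the floor of the green returns tray. Knock over no jar, can or bottle, and leave everything at rest.

Things in the scene. Friction and masses are not known exactly. Their poses are not given: they have to be found in the camera images.
- carton_a: red cracker carton with a cream band between two thin yellow stripes round its middle, the RIGHT size: 125 mm long (own x), 48 mm wide (own y), 60 mm high, about 0.2 kg, standing loose on the counter on its 48 mm wide underside. Origin: centre of the underside. It looks the same after a half turn. May be absent (three or all four of carton_a to carton_d are there).
- carton_b: red cracker carton with a cream band between two thin yellow stripes round its middle, the RIGHT size: 125 mm long (own x), 48 mm wide (own y), 60 mm high, about 0.2 kg, standing loose on the counter on its 48 mm wide underside. Origin: centre of the underside. It looks the same after a half turn. May be absent (three or all four of carton_a to carton_d are there).
- carton_c: red cracker carton with a cream band between two thin yellow stripes round its middle, the RIGHT size: 125 mm long (own x), 48 mm wide (own y), 60 mm high, about 0.2 kg, standing loose on the counter on its 48 mm wide underside. Origin: centre of the underside. It looks the same after a half turn. May be absent (three or all four of carton_a to carton_d are there).
- carton_d: red cracker carton with a cream band between two thin yellow stripes round its middle, the RIGHT size: 125 mm long (own x), 48 mm wide (own y), 60 mm high, about 0.2 kg, standing loose on the counter on its 48 mm wide underside. Origin: centre of the underside. It looks the same after a half turn. May be absent (three or all four of carton_a to carton_d are there).
- carton_short: red cracker carton with a cream band between two thin yellow stripes round its middle, a WRONG size: 105 mm long (own x), 48 mm wide (own y), 60 mm high, about 0.2 kg, standing loose on the counter on its 48 mm wide underside. Origin: centre of the underside. It looks the same after a half turn. May be absent (at least one of the two wrong ones is there).
- carton_long: red cracker carton with a cream band between two thin yellow stripes round its middle, a WRONG size: 145 mm long (own x), 48 mm wide (own y), 60 mm high, about 0.2 kg, standing loose on the counter on its 48 mm wide underside. Origin: centre of the underside. It looks the same after a half turn. May be absent (at least one of the two wrong ones is there).
- rack: dark steel display rack, fixed, 158 mm deep (own x), 410 mm long (own y). Origin: centre of its underside. Floor 8 mm above the counter; lips 9 mm high above the floor along front and back, 140 mm clear between them. At its +y end an end plate 93 mm high and, against it, a display carton of the right size (125 mm along x, 48 mm, 60 mm), fixed for good; at its -y end the sliding bookend.
- row_start (a point): point on the rack's floor, midway between the lips, at the foot of the free face of the fixed display carton. Axes are the rack's: the row of cartons grows from here towards -y, each carton lying across the rack (its long side along x) and taking 48 mm.
- bookend (a joint): slide of the bookend along the rack, in m: 0 at the rack's -y end, growing as it moves to +y, towards the row; range 0 to 0.30. It starts at 0 to 0.03, stays where left and needs about 2 N to move.
- bookend_face (a point): foot of the bookend's inner (+y) face, 1 mm above the rack's floor, midway across; the rack's axes. At joint 0 it is 333 mm to -y of row_start. The bookend: aluminium plate 12 mm thick (own y), 100 mm wide, 58 mm high, with a narrower tongue (45 mm wide, same thickness, black top) rising above it to 115 mm above the counter.
- bookend_grip (a point): centre of the bookend's tongue, 99 mm above the counter, 16 mm below the tongue's top: pinch it here from above along the rack's y (12 mm thick).
- returns: shallow green plastic returns tray, fixed to the counter, 200 mm (own x) by 220 mm (own y), walls 4 mm thick and 25 mm high in all. Origin: centre of its underside.
- returns_in (a point): centre of the returns tray's inner floor; axes are the tray's. Inside it measures 192 mm by 212 mm; room for both wrong cartons side by side, long sides along x.
- honey_a: small amber honey jar, 56 mm across, 70 mm high, a bystander standing loose on the counter; not to be knocked over. Origin: centre of the underside.
- honey_b: small amber honey jar, 56 mm across, 70 mm high, a bystander standing loose on the counter; not to be knocked over. Origin: centre of the underside.
- honey_c: small amber honey jar, 56 mm across, 70 mm high, a bystander standing loose on the counter; not to be knocked over. Origin: centre of the underside.
- tomato_can: yellow-labelled can, 74 mm across, 110 mm high, a bystander standing loose on the counter; not to be knocked over. Origin: centre of the underside.
- oil: green oil bottle, 64 mm across, 200 mm high, a bystander standing loose on the counter; not to be knocked over. Origin: centre of the underside.
Not all that is in view belongs to the job. Leave any blue or purple look-alike of the carton_short alone. What is shaped like the carton_d but purple is not meant.

How it is judged (in metres and radians):
At the end, for the whole second after the job is handed in: Right-size cartons upright on the rack's floor, within 10 mm of mid-rack, square within 0.08 rad, in an unbroken row from the display carton (gaps: first 3 mm, then 2 mm each), bookend within 4.5 mm of the last; wrong sizes flat on the returns tray's floor, not stacked or on its rim; all at rest ((y of carton_a in the frame of row_start between -0.027 and -0.021 m or (y of carton_a in the frame of row_start between -0.077 and -0.069 m and (y of carton_b in the frame of row_start between -0.027 and -0.021 m or y of carton_c in the frame of row_start between -0.027 and -0.021 m or y of carton_d in the frame of row_start between -0.027 and -0.021 m)) or (y of carton_a in the frame of row_start between -0.127 and -0.117 m and (y of carton_b in the frame of row_start between -0.077 and -0.069 m or y of carton_c in the frame of row_start between -0.077 and -0.069 m or y of carton_d in the frame of row_start between -0.077 and -0.069 m)) or (y of carton_a in the frame of row_start between -0.177 and -0.165 m and (y of carton_b in the frame of row_start between -0.127 and -0.117 m or y of carton_c in the frame of row_start between -0.127 and -0.117 m or y of carton_d in the frame of row_start between -0.127 and -0.117 m))) and (y of carton_b in the frame of row_start between -0.027 and -0.021 m or (y of carton_b in the frame of row_start between -0.077 and -0.069 m and (y of carton_a in the frame of row_start between -0.027 and -0.021 m or y of carton_c in the frame of row_start between -0.027 and -0.021 m or y of carton_d in the frame of row_start between -0.027 and -0.021 m)) or (y of carton_b in the frame of row_start between -0.127 and -0.117 m and (y of carton_a in the frame of row_start between -0.077 and -0.069 m or y of carton_c in the frame of row_start between -0.077 and -0.069 m or y of carton_d in the frame of row_start between -0.077 and -0.069 m)) or (y of carton_b in the frame of row_start between -0.177 and -0.165 m and (y of carton_a in the frame of row_start between -0.127 and -0.117 m or y of carton_c in the frame of row_start between -0.127 and -0.117 m or y of carton_d in the frame of row_start between -0.127 and -0.117 m))) and (y of carton_c in the frame of row_start between -0.027 and -0.021 m or (y of carton_c in the frame of row_start between -0.077 and -0.069 m and (y of carton_a in the frame of row_start between -0.027 and -0.021 m or y of carton_b in the frame of row_start between -0.027 and -0.021 m or y of carton_d in the frame of row_start between -0.027 and -0.021 m)) or (y of carton_c in the frame of row_start between -0.127 and -0.117 m and (y of carton_a in the frame of row_start between -0.077 and -0.069 m or y of carton_b in the frame of row_start between -0.077 and -0.069 m or y of carton_d in the frame of row_start between -0.077 and -0.069 m)) or (y of carton_c in the frame of row_start between -0.177 and -0.165 m and (y of carton_a in the frame of row_start between -0.127 and -0.117 m or y of carton_b in the frame of row_start between -0.127 and -0.117 m or y of carton_d in the frame of row_start between -0.127 and -0.117 m))) and (y of carton_d in the frame of row_start between -0.027 and -0.021 m or (y of carton_d in the frame of row_start between -0.077 and -0.069 m and (y of carton_a in the frame of row_start between -0.027 and -0.021 m or y of carton_b in the frame of row_start between -0.027 and -0.021 m or y of carton_c in the frame of row_start between -0.027 and -0.021 m)) or (y of carton_d in the frame of row_start between -0.127 and -0.117 m and (y of carton_a in the frame of row_start between -0.077 and -0.069 m or y of carton_b in the frame of row_start between -0.077 and -0.069 m or y of carton_c in the frame of row_start between -0.077 and -0.069 m)) or (y of carton_d in the frame of row_start between -0.177 and -0.165 m and (y of carton_a in the frame of row_start between -0.127 and -0.117 m or y of carton_b in the frame of row_start between -0.127 and -0.117 m or y of carton_c in the frame of row_start between -0.127 and -0.117 m))) and (y of carton_a in the frame of bookend_face between 0.02 and 0.0285 m or y of carton_b in the frame of bookend_face between 0.02 and 0.0285 m or y of carton_c in the frame of bookend_face between 0.02 and 0.0285 m or y of carton_d in the frame of bookend_face between 0.02 and 0.0285 m) and (angle between carton_short's own z axis and vertical below 0.1 rad or angle between carton_short's own z axis and vertical between 1.47 and 1.67 rad) and (angle between carton_long's own z axis and vertical below 0.1 rad or angle between carton_long's own z axis and vertical between 1.47 and 1.67 rad) and x of carton_a in the frame of row_start between -0.01 and 0.01 m and z of carton_a in the frame of row_start between -0.004 and 0.004 m and angle between the x axis of each of carton_a, carton_b, carton_c, carton_d and the x axis of row_start, either way round below 0.08 rad and angle between each of carton_a, carton_b, carton_c, carton_d's own z axis and vertical below 0.08 rad and linear speed of each of carton_a, carton_b, carton_c, carton_d, carton_short, carton_long below 0.01 m/s and x of carton_b in the frame of row_start between -0.01 and 0.01 m and z of carton_b in the frame of row_start between -0.004 and 0.004 m and x of carton_c in the frame of row_start between -0.01 and 0.01 m and z of carton_c in the frame of row_start between -0.004 and 0.004 m and x of carton_d in the frame of row_start between -0.01 and 0.01 m and z of carton_d in the frame of row_start between -0.004 and 0.004 m and x of carton_short in the frame of returns_in between -0.09 and 0.09 m and y of carton_short in the frame of returns_in between -0.1 and 0.1 m and z of carton_short in the frame of returns_in between -0.004 and 0.035 m and x of carton_long in the frame of returns_in between -0.09 and 0.09 m and y of carton_long in the frame of returns_in between -0.1 and 0.1 m and z of carton_long in the frame of returns_in between -0.004 and 0.035 m); the robot touches nothing.
It fails at once if a jar, can or bottle is knocked over (angle between any of honey_a, honey_b, honey_c, tomato_can, oil's own z axis and vertical above 0.6 rad).
Of carton_a, carton_b, carton_c, carton_d only 3 to 4 are there at a start; the rules pass over those that are not, and their reading is None.
Of carton_short, carton_long only 1 to 2 are there at a start; the rules pass over those that are not, and their reading is None.
At some moment in a run one of carton_a, carton_b, carton_c, carton_d, carton_short, carton_long may be knocked a few centimetres aside while the robot is not near it.
It also fails if it takes over 210 s, if anything falls off the work surface, if the arm or the gripper's body presses on something with over 40 N, if the wrist force passes 120 N, or if a joint passes its speed limit or range.

## Working session

There is one attempt and no reset: what is moved stays moved. The work goes in short steps, Python scripts to look and compute and a tool call to move; the robot and the scene stay as the last step left them, time stands still between calls to the robot, and variables do not carry over. Pictures are saved under pics/ and viewed, and the job is handed in when it is done.

Besides the shell and the picture viewer there is one more tool, called after "Request:" as a command line: name --argument value ..., lists and objects as JSON in quotes. carry_out: Moves the arm, as the interface text tells. Its arguments: {"type":"object","properties":{"targets":{"type":"array"},"squeeze":{"type":"number"}},"required":["targets"]}

```bash
mkdir -p pics; ls
python3 - <<'E'
from rig import env,get_image
import cv2,pickle
s=env.observe();print(s)
d={}
for n in("side","top","wrist"):
    p=get_image(n);d[n]=p
    cv2.imwrite(f"pics/{n}0.png",p["img"][:,:,::-1]); print(n,p["fx"],p["cx"],p["cy"],p["rvec"],p["tvec"])
pickle.dump(d,open("d0.pkl","wb"))
E
```

```text
pics
{'time_s': 0.0, 'q': array([-7.82254572e+01,  2.18409164e+01,  7.43853509e+01, -7.05839010e-04,
        8.38567229e+01, -1.23360331e+01]), 'qvel': array([ 0.06145236, -0.03810717,  0.09047618,  0.10880816, -0.06059098,
       -0.09762382]), 'joint_efforts': array([-2.28118556e-04, -4.48466420e+01, -2.31270754e+01, -1.45489021e-04,
        4.86773133e-03, -2.06297976e-06]), 'position': array([ 0.22461302, -0.50175967,  0.25270892]), 'tool_rot': array([[-9.12758294e-01, -3.07563435e-04,  4.08499942e-01],
       [-4.08499949e-01,  1.41547433e-03, -9.12757245e-01],
       [-2.97490426e-04, -9.99998951e-01, -1.41762558e-03]]), 'ft_force': array([-0.85732834, -0.86562674,  0.95477899]), 'wrist_torque': array([ 0.00705563, -0.04198739,  0.01926952]), 'grip_width': 0.08553977090390204}
side 380.6268535778786 276.74631406141884 207.6155612285028 [ 2.10695939 -0.3603732   0.22023127] [-0.51958256  0.15277034  1.23659327]
top 531.9530582965407 273.14801176264945 213.02356478755252 [ 2.18206568 -2.1220912   0.16330351] [-0.06033107  0.55463868  1.72141253]
wrist 304.53577030109847 277.9903533609123 210.23793813805264 [-2.44523024  1.58432622  0.21230917] [-0.54884086 -0.03339647  0.37892859]
```

View pics/side0.png

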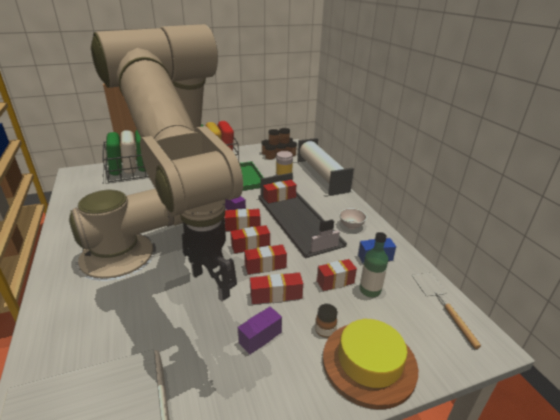

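View pics/top0.png

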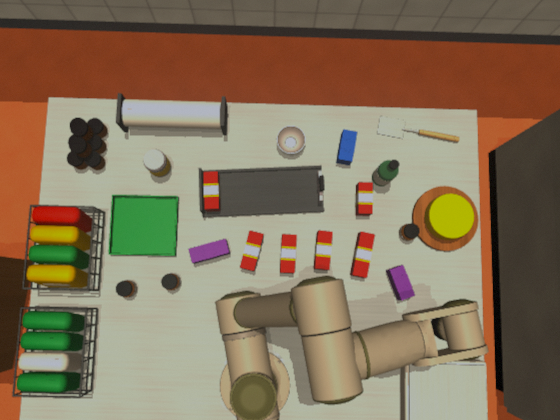

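View pics/wrist0.png

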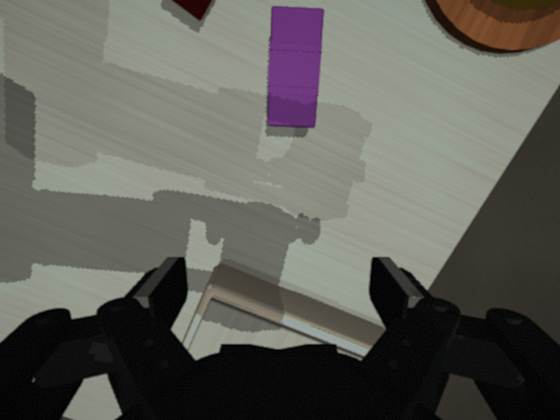

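```bash
cat > h.py <<'E'
import numpy as np,cv2,pickle
from rig import env,get_image
def cam(p):
    R=cv2.Rodrigues(np.array(p["rvec"],float))[0];t=np.array(p["tvec"],float).ravel()
    K=np.array([[p["fx"],0,p["cx"]],[0,p["fy"],p["cy"]],[0,0,1]]);return K,R,t
def ray(p,uv,z):
    K,R,t=cam(p);uv=np.atleast_2d(uv).astype(float)
    d=(np.linalg.inv(K)@np.c_[uv,np.ones(len(uv))].T).T@R
    c=-R.T@t
    s=(z-c[2])/d[:,2]
    return c+d*s[:,None]
def proj(p,X):
    K,R,t=cam(p);X=np.atleast_2d(X);y=(K@(R@X.T+t[:,None])).T;return y[:,:2]/y[:,2:]
def snap(n,f=None):
    p=get_image(n)
    if f: cv2.imwrite(f"pics/{f}.png",p["img"][:,:,::-1])
    return p
def hsv(p): return cv2.cvtColor(p["img"],cv2.COLOR_RGB2HSV)
E
python3 - <<'E'
from h import *
d=pickle.load(open("d0.pkl","rb"))
p=d["top"];K,R,t=cam(p);print(-R.T@t)
c=p["img"][150:290,180:420];cv2.imwrite("pics/c0.png",cv2.resize(c,None,fx=3.3,fy=3.3,interpolation=cv2.INTER_CUBIC)[:,:,::-1])
for uv in [(252,251),(288,254),(324,250),(363,255),(365,198),(211,190)]: print(uv,ray(p,uv,.06)[0].round(3))
E
```

```text
[ 0.30694068 -0.03137551  1.78306702]
(252, 251) [0.427 0.02  0.06 ]
(288, 254) [ 0.421 -0.096  0.06 ]
(324, 250) [ 0.437 -0.213  0.06 ]
(363, 255) [ 0.424 -0.34   0.06 ]
(365, 198) [ 0.612 -0.346  0.06 ]
(211, 190) [0.624 0.162 0.06 ]
```

View pics/c0.png

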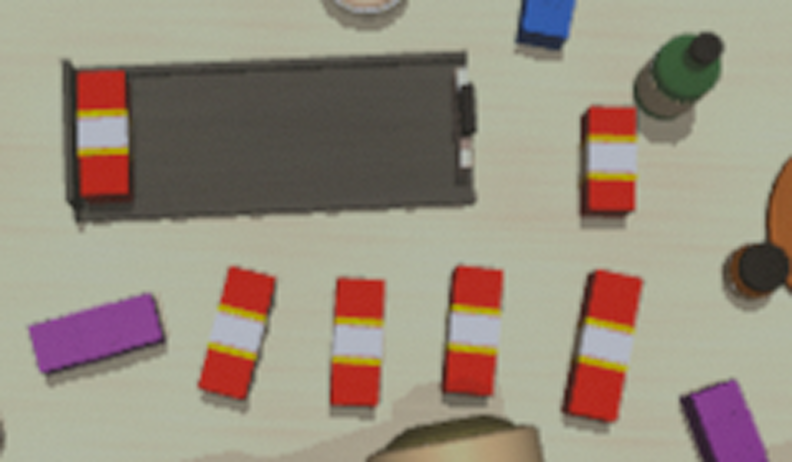

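```bash
cat >> h.py <<'E'
def cartons(p,z=.06,zr=.068):
    S=4;im=cv2.resize(p["img"],None,fx=S,fy=S,interpolation=cv2.INTER_CUBIC)
    h=cv2.cvtColor(im,cv2.COLOR_RGB2HSV);H,Sa,V=cv2.split(h)
    # top faces: bright red or yellow ; cream joined by closing
    red=(((H<6)|(H>174))&(Sa>150)&(V>150));yel=((H>18)&(H<34)&(Sa>120)&(V>150))
    m=((red|yel)*255).astype(np.uint8)
    out=[]
    n,lab,st,ce=cv2.connectedComponentsWithStats(m)
    m2=cv2.morphologyEx(m,cv2.MORPH_CLOSE,np.ones((75,9),np.uint8))
    for c in cv2.findContours(m2,cv2.RETR_EXTERNAL,cv2.CHAIN_APPROX_NONE)[0]:
        c=c.reshape(-1,2)
        x,y,w,hh=cv2.boundingRect(c)
        if cv2.contourArea(c)<1500*1: continue
        uv=(c+.5)/S-.5
        q=ray(p,uv,z)[:,:2]
        r=cv2.minAreaRect((q*1000).astype(np.float32))
        b=cv2.boxPoints(r);e=[b[1]-b[0],b[2]-b[1]];e=max(e,key=np.linalg.norm)
        yaw=np.degrees(np.arctan2(e[1],e[0]));yaw=(yaw+90)%180-90
        out.append((uv.mean(0).round(),np.round(r[0],1),sorted(np.round(r[1],1)),round(yaw,1)))
    return out
E
python3 - <<'E'
from h import *
d=pickle.load(open("d0.pkl","rb"))
p=d["top"]
for o in cartons(p): print(*o)
print("rack z .068")
for o in cartons(p,.068): print(*o)
E
```

```text
[ 50. 273.] [338.9 664.6] [np.float64(50.5), np.float64(149.7)] -89.6
[288. 253.] [423.4 -96.3] [np.float64(47.3), np.float64(123.2)] -2.1
[363. 254.] [ 426.8 -341.3] [np.float64(47.2), np.float64(142.8)] -10.3
[251. 250.] [429.4  23.1] [np.float64(47.9), np.float64(122.9)] -12.6
[323. 250.] [ 438.5 -211.3] [np.float64(46.9), np.float64(121.7)] -4.7
[ 54. 224.] [497.6 665.3] [np.float64(112.6), np.float64(150.7)] -89.8
[451. 215.] [ 562.5 -630. ] [np.float64(147.4), np.float64(147.7)] 45.2
[365. 197.] [ 613.8 -347.2] [np.float64(46.9), np.float64(102.1)] 0.3
[211. 190.] [625.1 162.8] [np.float64(46.8), np.float64(122.6)] 3.2
rack z .068
[ 50. 273.] [338.7 661.4] [np.float64(50.2), np.float64(149.0)] -89.6
[288. 253.] [422.8 -96. ] [np.float64(47.1), np.float64(122.7)] -2.1
[363. 254.] [ 426.2 -339.9] [np.float64(47.0), np.float64(142.2)] -10.3
[251. 250.] [428.9  22.8] [np.float64(47.6), np.float64(122.4)] -12.6
[323. 250.] [ 437.9 -210.5] [np.float64(46.6), np.float64(121.1)] -4.7
[ 54. 224.] [496.7 662. ] [np.float64(112.1), np.float64(150.0)] -89.8
[451. 215.] [ 561.3 -627.3] [np.float64(146.7), np.float64(147.0)] 45.2
[365. 197.] [ 612.3 -345.8] [np.float64(46.7), np.float64(101.6)] 0.3
[211. 190.] [623.6 161.9] [np.float64(46.6), np.float64(122.1)] 3.2
```

```bash
cat > m.py <<'E'
from h import *
d=pickle.load(open("d0.pkl","rb"))
p=d["top"];S=4
im=cv2.resize(p["img"],None,fx=S,fy=S,interpolation=cv2.INTER_CUBIC)
h=cv2.cvtColor(im,cv2.COLOR_RGB2HSV);H,Sa,V=cv2.split(h)
def rects(m,z,win,amin=500):
    k=np.zeros_like(m);x0,y0,x1,y1=[S*v for v in win];k[y0:y1,x0:x1]=m[y0:y1,x0:x1]
    for c in cv2.findContours(k,cv2.RETR_EXTERNAL,cv2.CHAIN_APPROX_NONE)[0]:
        if cv2.contourArea(c)<amin: continue
        uv=(c.reshape(-1,2)+.5)/S-.5
        r=cv2.minAreaRect((ray(p,uv,z)[:,:2]*1000).astype(np.float32))
        b=cv2.boxPoints(r);print(uv.mean(0).round(),np.round(r[0],1),np.round(r[1],1),'box',b.round().tolist())
dark=((V<110)*255).astype(np.uint8)
print('rack');rects(dark,.017,(190,150,335,225),3000)
g=((H>50)&(H<75)&(Sa>150)&(V>60)).astype(np.uint8)*255
print('tray');rects(g,.025,(100,185,190,265),3000)
blk=((V<45)*255).astype(np.uint8)
print('tongue');rects(blk,.115,(314,165,335,205),50)
print('dark caps');rects(blk,.07,(100,260,200,310),100)
purple=((H>135)&(H<155)&(Sa>120)).astype(np.uint8)*255
print('purple');rects(purple,.06,(180,225,420,310),500)
cv2.imwrite("pics/c1.png",cv2.resize(p["img"][140:300,100:220],None,fx=5,fy=3.7,interpolation=cv2.INTER_CUBIC)[:,:,::-1])
cv2.imwrite("pics/c2.png",cv2.resize(p["img"][140:240,280:420],None,fx=5.5,fy=5.5,interpolation=cv2.INTER_CUBIC)[:,:,::-1])
E
python3 m.py
```

```text
rack
[252. 191.] [632.9  -3.5] [169.1 422.4] box [[538.0, 203.0], [559.0, -219.0], [728.0, -210.0], [707.0, 212.0]]
tray
[140. 226.] [505.3 385.1] [192.8 217.7] box [[408.0, 493.0], [410.0, 275.0], [603.0, 277.0], [601.0, 495.0]]
tongue
[320. 182.] [ 649.  -189.7] [25.3  4.2] box [[636.0, -189.0], [637.0, -193.0], [662.0, -191.0], [661.0, -186.0]]
dark caps
purple
[401. 282.] [ 340.7 -463.4] [103.2  48. ] box [[284.0, -460.0], [302.0, -505.0], [397.0, -466.0], [380.0, -422.0]]
[209. 251.] [424.3 159.9] [ 46.5 122.1] box [[384.0, 211.0], [420.0, 95.0], [465.0, 109.0], [428.0, 225.0]]
```

View pics/c2.png

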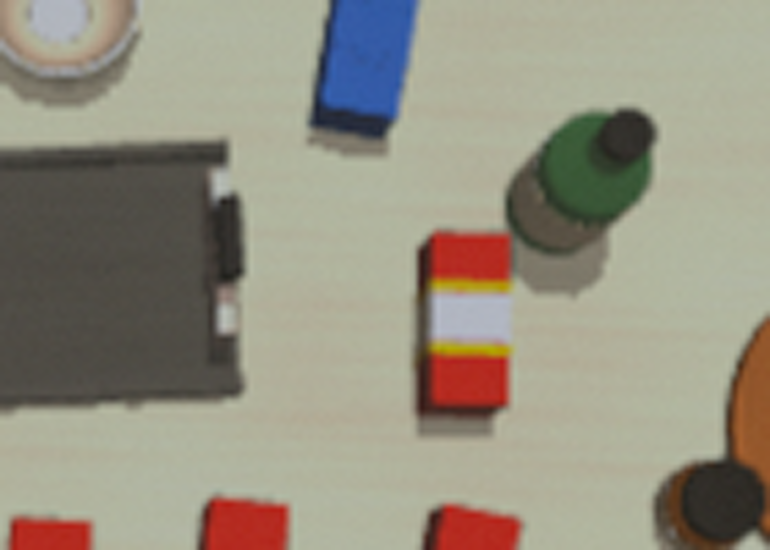

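Run:
```python
from h import *
d=pickle.load(open("d0.pkl","rb"))
p=d["top"]
print(ray(p,[(394.5,163.5)],.2), ray(p,[(381,179)],.005))
print('can top',ray(p,[(155,159)],.11),'honeys',ray(p,[(124,289),(170,282),(411,232)],.07).round(3))
# bookend plate & tongue black
S=4
cv2.imwrite("pics/c1.png",cv2.resize(p["img"][150:230,195:335],None,fx=5.5,fy=5.5,interpolation=cv2.INTER_CUBIC)[:,:,::-1])
s=d["side"]
cv2.imwrite("pics/c3.png",cv2.resize(s["img"][200:320,220:400],None,fx=4.4,fy=4.4,interpolation=cv2.INTER_CUBIC)[:,:,::-1])
```

```text
[[ 0.69660474 -0.41008701  0.2       ]] [[ 0.68899044 -0.41022941  0.005     ]]
can top [[0.71055966 0.34019845 0.11      ]] honeys [[ 0.294  0.423  0.07 ]
 [ 0.32   0.278  0.07 ]
 [ 0.502 -0.494  0.07 ]]
```

View pics/c1.png

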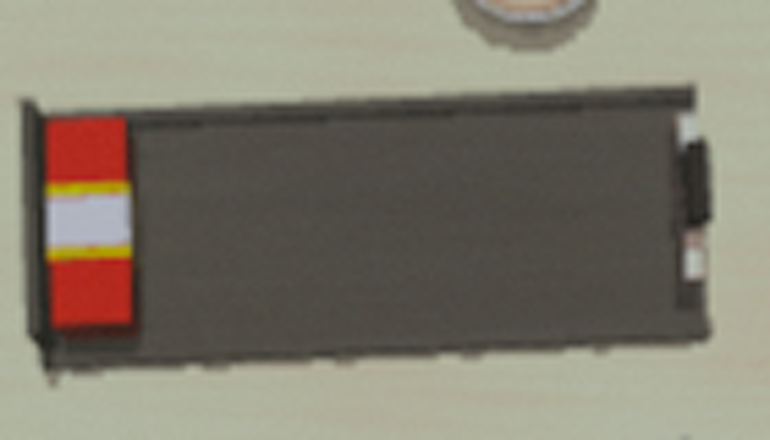

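View pics/c3.png

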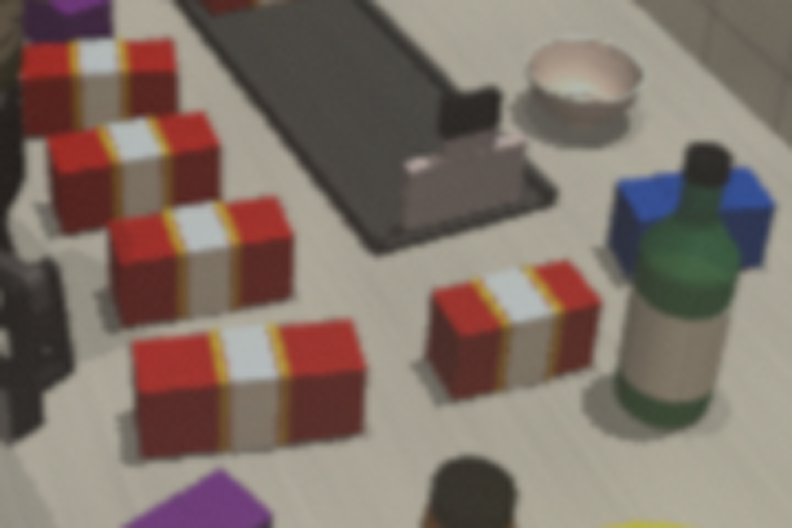

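Run:
```python
from h import *
d=pickle.load(open("d0.pkl","rb"))
p=d["top"];g=cv2.cvtColor(p["img"],cv2.COLOR_RGB2GRAY).astype(float)
def edge(z,u0,u1,v0,v1,sgn):
    P=[]
    for u in range(u0,u1):
        col=g[v0:v1,u];k=np.convolve(col,[1,1,0,-1,-1],'valid')*sgn # col increasing => positive? 
        i=int(np.argmax(k))
        if 0<i<len(k)-1:
            a,b,c=k[i-1:i+2];o=.5*(a-c)/(a-2*b+c)
        else:o=0
        P.append((u,v0+2+i+o))
    P=np.array(P);w=ray(p,P,z)[:,:2]*1000
    f=np.polyfit(w[:,1],w[:,0],1);r=w[:,0]-np.polyval(f,w[:,1])
    k=abs(r)<2;f=np.polyfit(w[k,1],w[k,0],1)
    print(z,'slope deg',-np.degrees(np.arctan(f[0])),'x at y=162',np.polyval(f,162),'x at 0',f[1],'res',r.std(),P[[0,-1]])
edge(.017,222,318,162,176,-1); edge(.017,222,318,162,176,1)
edge(.017,222,318,206,222,1); edge(.017,222,318,206,222,-1);edge(.0,222,318,206,222,1)
print(g[160:178,270]);print(g[205:222,270])
```

```text
0.017 slope deg 4.219980148979044 x at y=162 701.673915141263 x at 0 713.6272501430922 res 0.28629190933609017 [[222.        169.3313253]
 [317.        165.325    ]]
0.017 slope deg 3.996986557376486 x at y=162 687.4560386583707 x at 0 698.7756202541588 res 0.6762124741505695 [[222.        173.       ]
 [317.        169.6372549]]
0.017 slope deg 4.247116444118239 x at y=162 539.4562844388047 x at 0 551.486765934899 res 0.6469372802681798 [[222.         216.57608696]
 [317.         212.57228916]]
0.017 slope deg 3.983756559640266 x at y=162 552.4227198748234 x at 0 563.7047125045709 res 7.851755254480933 [[222.         208.        ]
 [317.         208.84615385]]
0.0 slope deg 4.247116444118203 x at y=162 541.8326913127524 x at 0 553.8631728088467 res 0.6531646395000651 [[222.         216.57608696]
 [317.         212.57228916]]
[175. 175. 176. 177. 173. 173. 175. 138.  78.  69.  55.  65.  77.  77.
  76.  74.  75.  77.]
[ 77.  74.  77.  76.  76.  74.  79.  81.  67.  92. 149. 173. 171. 173.
 175. 174. 172.]
```

Candidates in the top view: the loose red cartons are at (252,251), (288,254) and (324,250), all 125 mm. The one at (363,255) is long and the one at (365,198) is short. The fixed display carton is at (211,190). Purple at (209,251) and (401,282) and blue at (347,147) are look-alikes to leave alone. The crops confirm these lengths. I'll start with the long one, which is nearest the gripper.

Request:
carry_out --targets '[[[0.12,202,160,0,0,0,-34.4],[0.12,202,160,0,0,0,-34.4],[0.12,202,160,0,0,0,-34.4],[0.12,202,160,0,0,0,-34.4],[0.12,202,160,0,0,0,-34.4],[0.12,202,160,0,0,0,-34.4],[0.12,202,160,0,0,0,-34.4],[0.12,202,160,0,0,0,-34.4],[0.12,202,160,0,0,0,-34.4],[0.12,202,160,-100,0,0,-34.4],[0.12,202,160,-100,0,0,-34.4],[0.12,202,160,-100,0,0,-34.4],[0.12,202,160,-100,0,0,-34.4]]]' --squeeze 40

```text
time_s: 1.23
position: [0.4245, -0.3415, 0.1494]
tool_rot: [[-0.984, -0.005, -0.18], [0.18, 0.006, -0.984], [0.006, -1.0, -0.005]]
ft_force: [-0.1, 0.4, -0.4]
grip_width: 0.0754
```

Run:
```python
from h import *
s=env.observe();print(s["time_s"],s["position"].round(4),s["tool_rot"].round(3).tolist(),s["q"].round(1),s["grip_width"])
snap("wrist","w1")
```

```text
1.2333 [ 0.4245 -0.3415  0.1494] [[-0.984, -0.005, -0.18], [0.18, 0.006, -0.984], [0.006, -1.0, -0.005]] [-51.3  27.1  84.2  -0.   69.2  49.1] 0.07542257273328311
```

View pics/w1.png

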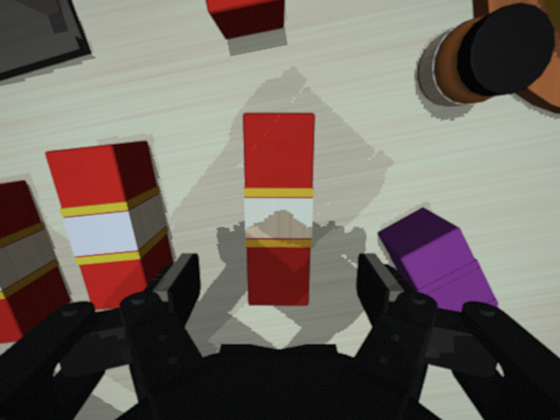

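The long carton sits centred between the jaws at column 279 and square to them. I'll go down, grip and lift.

Request:
carry_out --targets '[[[0.12,2,0,-40,0,0,0],[0.12,2,0,-75,0,0,0],[0.12,2,0,-108,0,0,0],[0.12,2,0,-108,0,0,0],[0.12,2,0,-108,0,0,0],[1,2,0,-108,0,0,0],[1,2,0,-108,0,0,0],[1,2,0,-108,0,0,0],[1,2,0,-108,0,0,0],[1,2,0,-108,0,0,0],[1,2,0,-108,0,0,0],[1,2,0,-108,0,0,0],[1,2,0,-80,0,0,0],[1,2,0,-40,0,0,0],[1,2,0,0,0,0,0],[1,2,0,40,0,0,0],[1,2,0,80,0,0,0],[1,2,0,80,0,0,0]]]' --squeeze 40

```text
time_s: 2.78
position: [0.4301, -0.3436, 0.2429]
tool_rot: [[-0.984, 0.01, -0.178], [0.178, -0.013, -0.984], [-0.012, -1.0, 0.011]]
ft_force: [0.7, -0.2, -0.7]
grip_width: 0.0474
```

Run:
```python
from h import *
s=env.observe();print(s["time_s"],s["position"].round(4),s["ft_force"],s["grip_width"])
snap("wrist","w2")
```

```text
2.7833 [ 0.4301 -0.3436  0.2429] [ 0.73602326 -0.19882371 -0.6968536 ] 0.04740081980681505
```

View pics/w2.png

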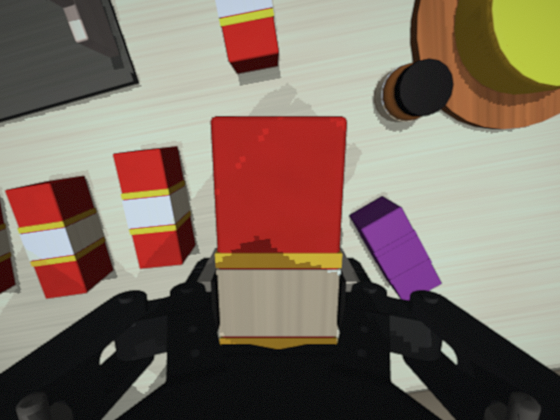

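Request:
carry_out --targets '[[[1,10,60,0,0,0,1],[1,16,95,0,0,0,2],[1,22,130,0,0,0,3],[1,28,165,0,0,0,4],[1,34,200,0,0,0,5],[1,40,235,0,0,0,6],[1,46,270,0,0,0,7],[1,52,305,0,0,0,8],[1,58,340,0,0,0,9],[1,62,375,0,0,0,10],[1,66,410,0,0,0,11],[1,70,445,0,0,0,11],[1,72,480,0,0,0,11],[1,74,515,0,0,0,11],[1,75,550,0,0,0,11],[1,75,590,0,0,0,11],[1,75,625,0,0,0,11],[1,75,660,0,0,0,11],[1,75,700,0,0,0,11],[1,75,735,0,0,0,11]]]'

```text
time_s: 4.5
position: [0.5027, 0.395, 0.2325]
tool_rot: [[-1.0, -0.002, 0.013], [-0.013, -0.001, -1.0], [0.002, -1.0, 0.001]]
ft_force: [0.7, -0.3, -2.6]
grip_width: 0.0473
```

Request:
carry_out --targets '[[[1,0,38,0,0,0,0],[1,0,38,0,0,0,0],[1,0,38,-40,0,0,0],[1,0,38,-40,0,0,0]]]'

```text
time_s: 4.83
position: [0.501, 0.4301, 0.1861]
tool_rot: [[-1.0, -0.011, 0.013], [-0.013, -0.006, -1.0], [0.011, -1.0, 0.006]]
ft_force: [-1.5, -0.0, -5.1]
grip_width: 0.0475
```

Run:
```python
from h import *
s=env.observe();print(s["time_s"],s["position"].round(4),s["ft_force"],s["grip_width"],s["tool_rot"].round(3).tolist(),s["q"].round(1))
snap("wrist","w3");p=snap("top","t3")
for o in cartons(p): print(*o)
```

```text
4.8333 [0.501  0.4301 0.1861] [-1.50512992 -0.03509799 -5.12026796] 0.04745029510459113 [[-1.0, -0.011, 0.013], [-0.013, -0.006, -1.0], [0.011, -1.0, 0.006]] [ 30.4  36.1  60.6  -0.   84.1 119.6]
[ 50. 273.] [339.9 664.7] [np.float64(50.1), np.float64(149.2)] 89.2
[288. 253.] [423.8 -96.3] [np.float64(47.3), np.float64(122.4)] -2.1
[251. 250.] [429.6  23.1] [np.float64(47.7), np.float64(123.0)] -12.6
[323. 250.] [ 438.3 -211.1] [np.float64(46.8), np.float64(122.1)] -4.1
[ 50. 226.] [497.4 669.9] [np.float64(111.8), np.float64(142.0)] -89.9
[451. 215.] [ 562.7 -630.3] [np.float64(146.6), np.float64(146.8)] -44.7
[365. 197.] [ 613.8 -347.2] [np.float64(46.9), np.float64(102.0)] 0.3
[211. 190.] [625.3 163.1] [np.float64(46.9), np.float64(122.2)] 4.1
```

View pics/w3.png

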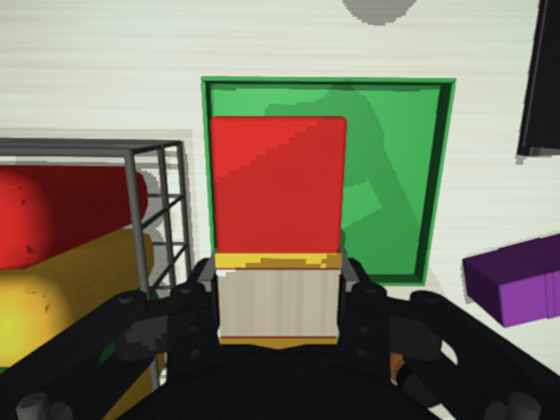

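View pics/t3.png

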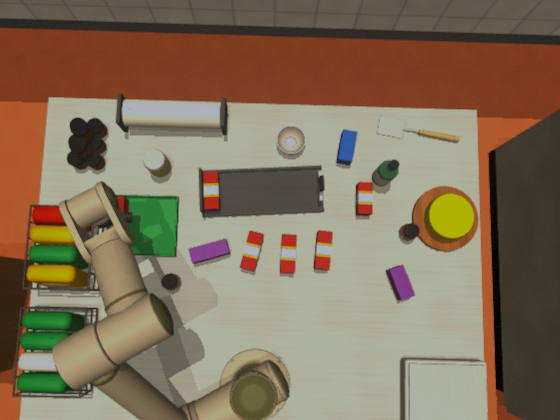

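Request:
carry_out --targets '[[[1,2,-5,-30,0,0,0],[1,2,-5,-65,0,0,0],[1,2,-5,-100,0,0,0],[1,2,-5,-125,0,0,0],[1,2,-5,-135,0,0,0],[1,2,-5,-138,0,0,0],[1,2,-5,-140,0,0,0],[1,2,-5,-140,0,0,0],[1,2,-5,-140,0,0,0],[1,2,-5,-140,0,0,0]]]'

```text
time_s: 5.77
position: [0.5062, 0.4264, 0.055]
tool_rot: [[-1.0, 0.002, 0.012], [-0.012, 0.001, -1.0], [-0.002, -1.0, -0.001]]
ft_force: [-0.8, 0.4, -2.4]
grip_width: 0.0475
```

Run:
```python
from h import *
s=env.observe();print(s["time_s"],s["position"].round(4),s["ft_force"],s["grip_width"])
snap("wrist","w4")
```

```text
5.7667 [0.5062 0.4264 0.055 ] [-0.8270296   0.3717076  -2.41931085] 0.04754338455247772
```

View pics/w4.png

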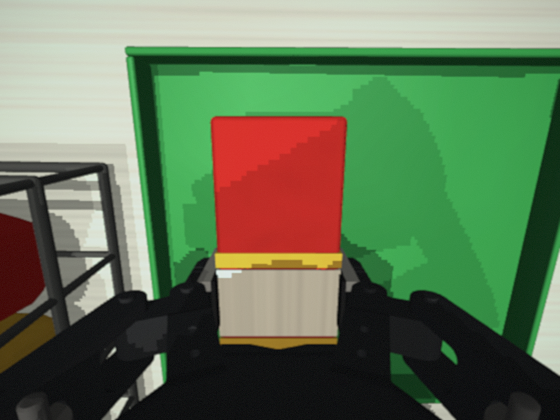

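Request:
carry_out --targets '[[[1,0,0,-2,0,0,0],[1,0,0,-4,0,0,0],[1,0,0,-4,0,0,0],[1,0,0,-4,0,0,0]]]'

```text
time_s: 6.15
position: [0.506, 0.4264, 0.052]
tool_rot: [[-1.0, 0.003, 0.013], [-0.013, 0.001, -1.0], [-0.003, -1.0, -0.001]]
ft_force: [-4.7, -1.3, 14.4]
grip_width: 0.0473
```

Request:
carry_out --targets '[[[1,0,0,-2,0,0,0],[1,0,0,-2,0,0,0],[1,0,0,-2,0,0,0],[1,0,0,-2,0,0,0]]]'

```text
time_s: 6.48
position: [0.506, 0.4264, 0.052]
tool_rot: [[-1.0, 0.004, 0.013], [-0.013, 0.001, -1.0], [-0.004, -1.0, -0.001]]
ft_force: [-9.4, -4.9, 27.8]
grip_width: 0.0476
```

Request:
carry_out --targets '[[[1,0,0,4,0,0,0],[1,0,0,4,0,0,0],[0.3,0,0,4,0,0,0],[0.3,0,0,4,0,0,0],[0.3,0,0,4,0,0,0],[0.3,0,0,4,0,0,0],[0.3,0,0,30,0,0,0],[0.3,0,0,70,0,0,0],[0.3,0,0,110,0,0,0],[0.3,0,0,150,0,0,0],[0.3,0,0,150,0,0,0],[0.3,0,0,150,0,0,0]]]'

```text
time_s: 7.48
position: [0.5063, 0.4264, 0.1997]
tool_rot: [[-1.0, 0.004, 0.012], [-0.012, 0.003, -1.0], [-0.004, -1.0, -0.002]]
ft_force: [-0.7, -0.2, -0.3]
grip_width: 0.0599
```

Run:
```python
from h import *
s=env.observe();print(s["time_s"],s["position"].round(4),s["ft_force"],s["grip_width"])
snap("wrist","w5");p=snap("top")
for o in cartons(p): print(*o)
```

```text
7.4833 [0.5063 0.4264 0.1997] [-0.65435486 -0.24893993 -0.26672908] 0.05988557197202614
[ 50. 273.] [340.  664.9] [np.float64(50.0), np.float64(148.8)] 89.1
[288. 253.] [423.4 -96.3] [np.float64(47.3), np.float64(123.2)] -2.1
[251. 250.] [429.6  23.1] [np.float64(47.7), np.float64(122.9)] -12.6
[323. 250.] [ 438.4 -211.4] [np.float64(46.9), np.float64(122.0)] -4.7
[ 51. 226.] [497.4 667.4] [np.float64(111.9), np.float64(146.5)] -89.8
[452. 215.] [ 562.7 -630.3] [np.float64(146.6), np.float64(146.8)] -44.7
[365. 197.] [ 614.  -346.9] [np.float64(47.0), np.float64(101.9)] 1.2
[211. 190.] [625.3 163.1] [np.float64(46.8), np.float64(122.2)] 4.1
```

View pics/w5.png

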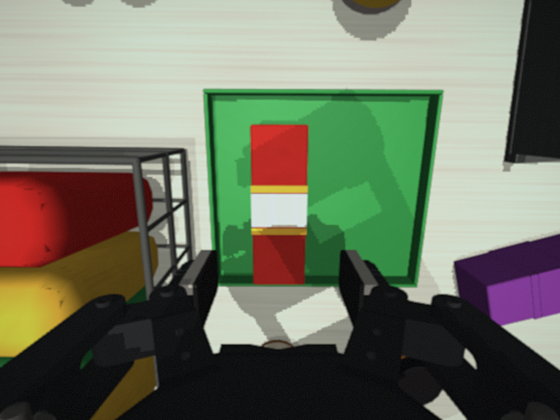

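The long carton now stands flat in the tray, at (280,205) in the wrist view. Next is carton (252,251), which goes to slot 1.

Request:
carry_out --targets '[[[0.12,-77,-403,0,0,0,-13.3],[0.12,-77,-403,0,0,0,-13.3],[0.12,-77,-403,0,0,0,-13.3],[0.12,-77,-403,0,0,0,-13.3],[0.12,-77,-403,0,0,0,-13.3],[0.12,-77,-403,0,0,0,-13.3],[0.12,-77,-403,0,0,0,-13.3],[0.12,-77,-403,0,0,0,-13.3],[0.12,-77,-403,0,0,0,-13.3],[0.12,-77,-403,0,0,0,-13.3],[0.12,-77,-403,0,0,0,-13.3],[0.12,-77,-403,0,0,0,-13.3],[0.12,-77,-403,-50,0,0,-13.3],[0.12,-77,-403,-50,0,0,-13.3],[0.12,-77,-403,-50,0,0,-13.3]]]'

```text
time_s: 8.83
position: [0.4272, 0.0243, 0.145]
tool_rot: [[-0.976, -0.007, -0.216], [0.216, 0.002, -0.976], [0.007, -1.0, -0.0]]
ft_force: [-0.6, 0.1, -0.3]
grip_width: 0.0751
```

Run:
```python
from h import *
s=env.observe();print(s["time_s"],s["position"].round(4),s["ft_force"],s["grip_width"])
snap("wrist","w6")
```

```text
8.8333 [0.4272 0.0243 0.145 ] [-0.59947528  0.13726647 -0.28101949] 0.07509960634751608
```

View pics/w6.png

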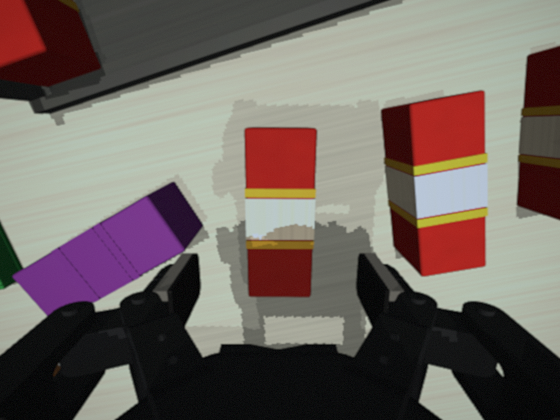

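Request:
carry_out --targets '[[[0.2,1,0,-40,0,0,0],[0.2,1,0,-75,0,0,0],[0.2,1,0,-103,0,0,0],[0.2,1,0,-103,0,0,0],[0.2,1,0,-103,0,0,0],[1,1,0,-103,0,0,0],[1,1,0,-103,0,0,0],[1,1,0,-103,0,0,0],[1,1,0,-103,0,0,0],[1,1,0,-103,0,0,0],[1,1,0,-103,0,0,0]]]'

```text
time_s: 9.8
position: [0.4309, 0.023, 0.0464]
tool_rot: [[-0.976, 0.005, -0.218], [0.218, -0.001, -0.976], [-0.005, -1.0, -0.0]]
ft_force: [0.0, 1.7, 8.0]
grip_width: 0.0475
```

Request:
carry_out --targets '[[[1,0,0,35,0,0,0],[1,0,0,70,0,0,0],[1,0,0,100,0,0,0],[1,35,12,100,0,0,4],[1,70,24,100,0,0,8],[1,105,36,100,0,0,12],[1,140,48,100,0,0,16],[1,175,60,100,0,0,16.6],[1,198,67,100,0,0,16.6],[1,198,67,100,0,0,16.6],[1,198,67,100,0,0,16.6],[1,198,67,70,0,0,16.6],[1,198,67,70,0,0,16.6],[1,198,67,70,0,0,16.6]]]'

```text
time_s: 10.97
position: [0.6262, 0.0897, 0.1144]
tool_rot: [[-0.998, -0.003, 0.07], [-0.07, 0.0, -0.998], [0.003, -1.0, -0.0]]
ft_force: [-0.2, 0.6, -0.4]
grip_width: 0.0475
```

Run:
```python
from h import *
s=env.observe();print(s["time_s"],s["position"].round(4),s["ft_force"],s["grip_width"],s["tool_rot"].round(3).tolist())
snap("wrist","w7")
```

```text
10.9667 [0.6262 0.0897 0.1144] [-0.22959338  0.60785727 -0.44955793] 0.04752246320424451 [[-0.998, -0.003, 0.07], [-0.07, 0.0, -0.998], [0.003, -1.0, -0.0]]
```

View pics/w7.png

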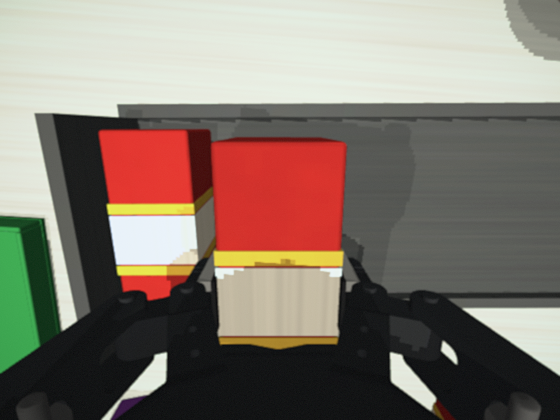

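Request:
carry_out --targets '[[[1,2,0,-25,0,0,0],[1,2,0,-45,0,0,0],[1,2,0,-55,0,0,0],[1,2,0,-58,0,0,0],[1,2,0,-58,0,0,0],[1,2,0,-58,0,0,0]]]'

```text
time_s: 11.52
position: [0.6303, 0.0899, 0.0578]
tool_rot: [[-0.998, 0.002, 0.07], [-0.07, -0.0, -0.998], [-0.002, -1.0, 0.0]]
ft_force: [-0.1, -0.6, -1.2]
grip_width: 0.0477
```

Request:
carry_out --targets '[[[0.27,0,0,0,0,0,0],[0.27,0,0,0,0,0,0],[0.27,0,0,0,0,0,0],[0.27,0,0,0,0,0,0],[0.27,0,0,35,0,0,0],[0.27,0,0,75,0,0,0],[0.27,0,0,115,0,0,0],[0.27,0,0,115,0,0,0]]]'

```text
time_s: 12.18
position: [0.6324, 0.09, 0.18]
tool_rot: [[-0.997, 0.014, 0.07], [-0.07, -0.001, -0.998], [-0.014, -1.0, 0.002]]
ft_force: [0.6, 0.2, 0.8]
grip_width: 0.0621
```

Run:
```python
from h import *
s=env.observe();print(s["time_s"],s["position"].round(4),s["ft_force"],s["grip_width"],s["tool_rot"].round(3).tolist())
snap("wrist","w8");p=snap("top","t8")
for o in cartons(p): print(*o)
```

```text
12.1833 [0.6324 0.09   0.18  ] [0.59056598 0.24544595 0.82137608] 0.06214386354388542 [[-0.997, 0.014, 0.07], [-0.07, -0.001, -0.998], [-0.014, -1.0, 0.002]]
[ 50. 273.] [339.9 664.7] [np.float64(50.1), np.float64(149.2)] 89.2
[288. 253.] [423.7 -96.3] [np.float64(47.3), np.float64(122.5)] -2.1
[323. 250.] [ 438.4 -211.2] [np.float64(46.8), np.float64(122.1)] -4.1
[ 54. 224.] [497.5 665.5] [np.float64(112.1), np.float64(150.3)] -89.7
[128. 224.] [503.2 427.4] [np.float64(46.4), np.float64(140.8)] 0.5
[452. 215.] [ 562.7 -630.3] [np.float64(146.6), np.float64(146.8)] -44.7
[365. 197.] [ 613.8 -347.2] [np.float64(46.9), np.float64(102.1)] 0.3
```

View pics/w8.png

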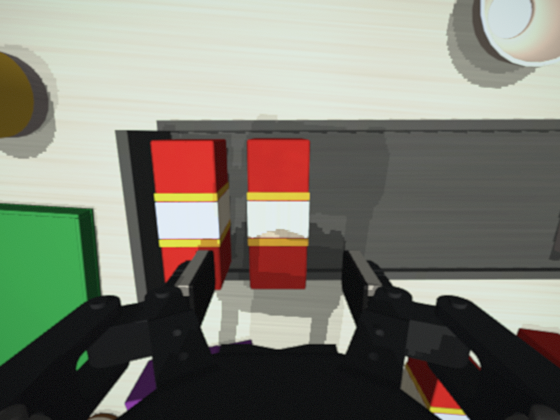

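View pics/t8.png

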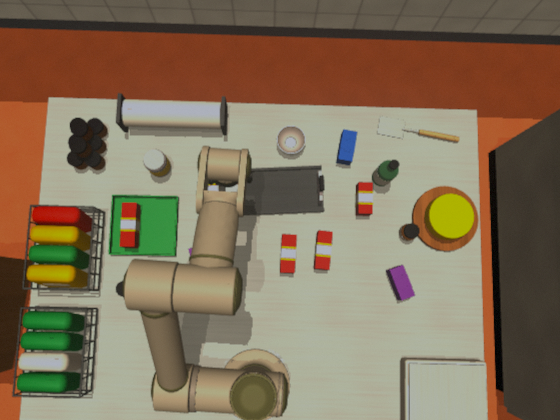

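Request:
carry_out --targets '[[[0.12,-207,-186,0,0,0,-6.1],[0.12,-207,-186,0,0,0,-6.1],[0.12,-207,-186,0,0,0,-6.1],[0.12,-207,-186,0,0,0,-6.1],[0.12,-207,-186,0,0,0,-6.1],[0.12,-207,-186,0,0,0,-6.1],[0.12,-207,-186,0,0,0,-6.1],[0.12,-207,-186,0,0,0,-6.1],[0.12,-207,-186,0,0,0,-6.1],[0.12,-207,-186,0,0,0,-6.1],[0.12,-207,-186,-30,0,0,-6.1],[0.12,-207,-186,-30,0,0,-6.1],[0.12,-207,-186,-30,0,0,-6.1]]]'

```text
time_s: 13.37
position: [0.4227, -0.095, 0.1405]
tool_rot: [[-0.999, -0.003, -0.035], [0.035, 0.002, -0.999], [0.003, -1.0, -0.002]]
ft_force: [0.7, -0.6, 0.5]
grip_width: 0.0753
```

Run:
```python
from h import *
s=env.observe();print(s["time_s"],s["position"].round(4),s["ft_force"],s["grip_width"],s["tool_rot"].round(3).tolist())
snap("wrist","w9");p=snap("top","t9")
for o in cartons(p,.068): print(*o)
```

```text
13.3667 [ 0.4227 -0.095   0.1405] [ 0.65140049 -0.60237477  0.5127658 ] 0.07532211596462679 [[-0.999, -0.003, -0.035], [0.035, 0.002, -0.999], [0.003, -1.0, -0.002]]
[ 50. 273.] [339.8 661.6] [np.float64(49.9), np.float64(148.2)] 89.0
[324. 250.] [ 437.7 -210.7] [np.float64(45.8), np.float64(121.5)] -4.0
[ 54. 224.] [496.8 662.2] [np.float64(111.1), np.float64(149.6)] -89.9
[128. 224.] [502.3 425.3] [np.float64(46.3), np.float64(140.2)] 0.5
[452. 215.] [ 561.5 -627.5] [np.float64(145.9), np.float64(146.1)] -44.7
[365. 197.] [ 612.4 -345.8] [np.float64(46.7), np.float64(101.4)] 0.3
[211. 190.] [623.8 162.1] [np.float64(46.6), np.float64(121.7)] 4.0
[233. 189.] [629.4  90.5] [np.float64(46.0), np.float64(122.2)] 4.2
```

View pics/w9.png

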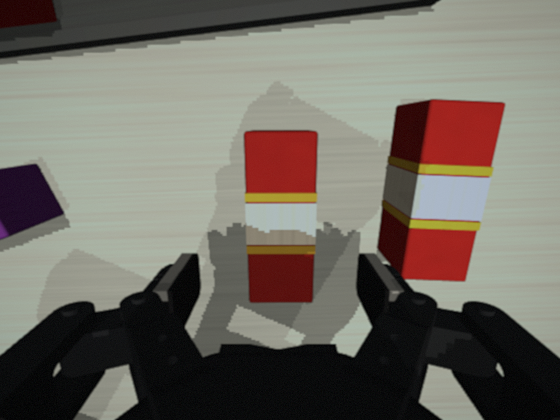

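Request:
carry_out --targets '[[[0.2,0,0,-40,0,0,0],[0.2,0,0,-75,0,0,0],[0.2,0,0,-95,0,0,0],[0.2,0,0,-95,0,0,0],[0.2,0,0,-95,0,0,0],[1,0,0,-95,0,0,0],[1,0,0,-95,0,0,0],[1,0,0,-95,0,0,0],[1,0,0,-95,0,0,0],[1,0,0,-95,0,0,0],[1,0,0,-95,0,0,0]]]'

```text
time_s: 14.38
position: [0.4237, -0.0965, 0.0481]
tool_rot: [[-0.999, 0.004, -0.036], [0.036, -0.002, -0.999], [-0.004, -1.0, 0.002]]
ft_force: [-0.3, 0.1, 7.9]
grip_width: 0.0473
```

Request:
carry_out --targets '[[[1,0,0,35,0,0,0],[1,0,0,70,0,0,0],[1,0,0,100,0,0,0],[1,35,20,100,0,0,2],[1,70,40,100,0,0,4],[1,105,60,100,0,0,6.1],[1,140,80,100,0,0,6.1],[1,175,100,100,0,0,6.1],[1,210,112,100,0,0,6.1],[1,210,112,100,0,0,6.1],[1,210,112,100,0,0,6.1],[1,210,112,70,0,0,6.1],[1,210,112,40,0,0,6.1],[1,210,112,20,0,0,6.1],[1,210,112,20,0,0,6.1],[1,210,112,20,0,0,6.1]]]'

```text
time_s: 15.72
position: [0.632, 0.0156, 0.0669]
tool_rot: [[-0.998, -0.001, 0.069], [-0.069, 0.0, -0.998], [0.001, -1.0, -0.0]]
ft_force: [0.7, 0.3, -1.0]
grip_width: 0.0477
```

Run:
```python
from h import *
s=env.observe();print(s["time_s"],s["position"].round(4),s["ft_force"],s["grip_width"],s["tool_rot"].round(3).tolist())
snap("wrist","w10")
```

```text
15.7167 [0.632  0.0156 0.0669] [ 0.68973782  0.29821448 -0.9914722 ] 0.047689335479049376 [[-0.998, -0.001, 0.069], [-0.069, 0.0, -0.998], [0.001, -1.0, -0.0]]
```

View pics/w10.png

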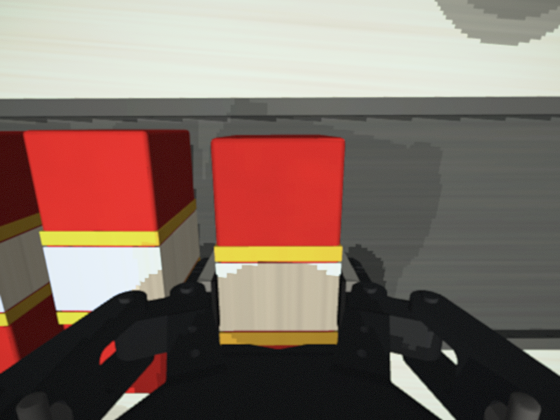

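Request:
carry_out --targets '[[[1,1,0,-5,0,0,0],[1,1,0,-9,0,0,0],[1,1,0,-10,0,0,0],[1,1,0,-10,0,0,0],[0.27,1,0,-10,0,0,0],[0.27,1,0,-10,0,0,0],[0.27,1,0,-10,0,0,0],[0.27,1,0,-10,0,0,0],[0.27,1,0,25,0,0,0],[0.27,1,0,65,0,0,0],[0.27,1,0,105,0,0,0],[0.27,1,0,105,0,0,0],[0.27,1,0,105,0,0,0]]]'

```text
time_s: 16.85
position: [0.6345, 0.0159, 0.174]
tool_rot: [[-0.998, 0.005, 0.07], [-0.07, -0.001, -0.998], [-0.005, -1.0, 0.001]]
ft_force: [-0.0, 0.5, -1.1]
grip_width: 0.0623
```

Run:
```python
from h import *
s=env.observe();print(s["time_s"],s["position"].round(4),s["ft_force"],s["grip_width"],s["tool_rot"].round(3).tolist())
snap("wrist","w11");p=snap("top","t11")
for o in cartons(p): print(*o)
```

```text
16.85 [0.6345 0.0159 0.174 ] [-0.04498937  0.4592816  -1.08137533] 0.06233325798608928 [[-0.998, 0.005, 0.07], [-0.07, -0.001, -0.998], [-0.005, -1.0, 0.001]]
[ 50. 273.] [339.9 664.7] [np.float64(50.0), np.float64(149.2)] 89.3
[323. 250.] [ 438.4 -211.3] [np.float64(46.8), np.float64(121.9)] -4.7
[ 54. 224.] [497.4 665.5] [np.float64(112.2), np.float64(150.3)] -89.7
[128. 224.] [503.2 427.3] [np.float64(46.8), np.float64(140.6)] 0.8
[452. 215.] [ 562.7 -630.3] [np.float64(146.6), np.float64(146.8)] -44.7
[365. 197.] [ 614.  -346.9] [np.float64(47.0), np.float64(101.9)] 1.2
[211. 190.] [625.3 163.1] [np.float64(46.9), np.float64(122.2)] 4.1
```

View pics/w11.png

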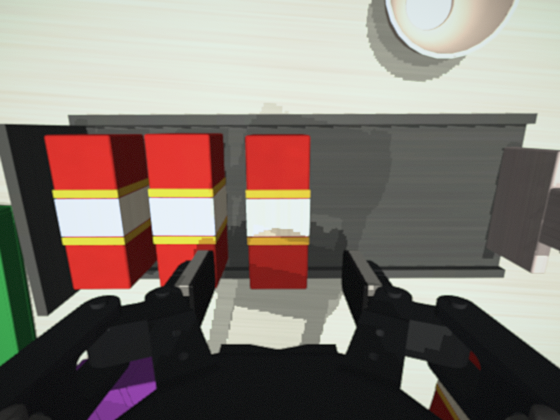

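Two cartons are placed square in the rack. The third is at (324,250).

Request:
carry_out --targets '[[[0.12,-196,-227,0,0,0,-8.4],[0.12,-196,-227,0,0,0,-8.4],[0.12,-196,-227,0,0,0,-8.4],[0.12,-196,-227,0,0,0,-8.4],[0.12,-196,-227,0,0,0,-8.4],[0.12,-196,-227,0,0,0,-8.4],[0.12,-196,-227,0,0,0,-8.4],[0.12,-196,-227,0,0,0,-8.4],[0.12,-196,-227,0,0,0,-8.4],[0.12,-196,-227,0,0,0,-8.4],[0.12,-196,-227,-30,0,0,-8.4],[0.12,-196,-227,-30,0,0,-8.4],[0.12,-196,-227,-30,0,0,-8.4]]]'

```text
time_s: 18.03
position: [0.4379, -0.2095, 0.1404]
tool_rot: [[-0.997, -0.003, -0.075], [0.075, 0.003, -0.997], [0.003, -1.0, -0.002]]
ft_force: [0.1, 0.2, 0.0]
grip_width: 0.075
```

Run:
```python
from h import *
s=env.observe();print(s["time_s"],s["position"].round(4),s["ft_force"],s["grip_width"],s["tool_rot"].round(3).tolist())
snap("wrist","w12");p=snap("top","t12")
for o in cartons(p,.068): print(*o)
```

```text
18.0333 [ 0.4379 -0.2095  0.1404] [0.06628537 0.172824   0.00275724] 0.07498732165796786 [[-0.997, -0.003, -0.075], [0.075, 0.003, -0.997], [0.003, -1.0, -0.002]]
[ 50. 273.] [338.1 661.4] [np.float64(50.0), np.float64(149.0)] -88.8
[ 54. 224.] [496.7 662.2] [np.float64(111.6), np.float64(149.9)] -89.9
[128. 224.] [502.3 425. ] [np.float64(46.4), np.float64(140.0)] 0.8
[452. 215.] [ 561.3 -627.2] [np.float64(146.0), np.float64(146.6)] -45.2
[365. 197.] [ 612.4 -345.8] [np.float64(46.7), np.float64(101.6)] 0.3
[211. 190.] [623.7 161.9] [np.float64(46.6), np.float64(121.9)] 3.2
[233. 189.] [629.4  90.4] [np.float64(46.0), np.float64(122.2)] 4.2
[255. 188.] [633.4  16.5] [np.float64(46.6), np.float64(122.8)] 4.4
```

View pics/w12.png

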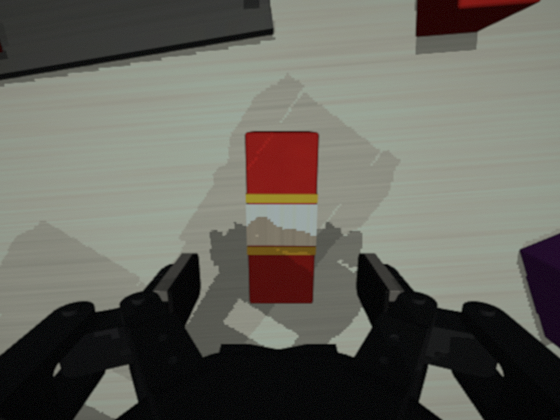

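Request:
carry_out --targets '[[[0.2,0,0,-40,0,0,0],[0.2,0,0,-75,0,0,0],[0.2,0,0,-95,0,0,0],[0.2,0,0,-95,0,0,0],[0.2,0,0,-95,0,0,0],[1,0,0,-95,0,0,0],[1,0,0,-95,0,0,0],[1,0,0,-95,0,0,0],[1,0,0,-95,0,0,0],[1,0,0,-95,0,0,0],[1,0,0,-95,0,0,0]]]'

```text
time_s: 19.05
position: [0.4386, -0.2115, 0.0483]
tool_rot: [[-0.997, 0.003, -0.076], [0.076, -0.002, -0.997], [-0.003, -1.0, 0.002]]
ft_force: [1.7, 1.9, 8.3]
grip_width: 0.0477
```

Request:
carry_out --targets '[[[1,0,0,35,0,0,0],[1,0,0,70,0,0,0],[1,0,0,100,0,0,0],[1,30,25,100,0,0,2],[1,60,50,100,0,0,4],[1,90,75,100,0,0,6],[1,120,100,100,0,0,8.4],[1,150,125,100,0,0,8.4],[1,180,145,100,0,0,8.4],[1,200,155,100,0,0,8.4],[1,200,155,100,0,0,8.4],[1,200,155,70,0,0,8.4],[1,200,155,40,0,0,8.4],[1,200,155,20,0,0,8.4],[1,200,155,20,0,0,8.4],[1,200,155,20,0,0,8.4]]]'

```text
time_s: 20.38
position: [0.6373, -0.0562, 0.0667]
tool_rot: [[-0.998, -0.001, 0.07], [-0.07, 0.0, -0.998], [0.001, -1.0, -0.0]]
ft_force: [0.3, -0.0, -1.5]
grip_width: 0.0472
```

Run:
```python
from h import *
s=env.observe();print(s["time_s"],s["position"].round(4),s["ft_force"],s["grip_width"],s["tool_rot"].round(3).tolist())
snap("wrist","w13")
```

```text
20.3833 [ 0.6373 -0.0562  0.0667] [ 0.34281373 -0.02072534 -1.4766476 ] 0.04719679851439369 [[-0.998, -0.001, 0.07], [-0.07, 0.0, -0.998], [0.001, -1.0, -0.0]]
```

View pics/w13.png

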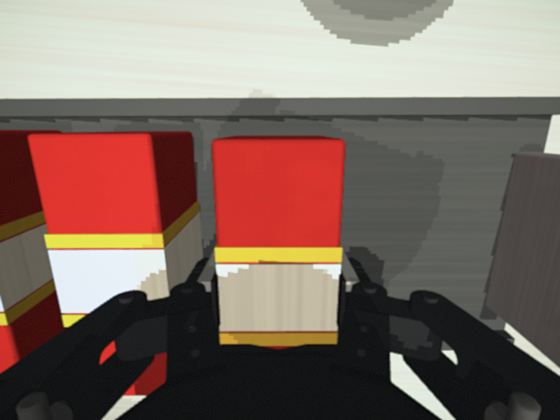

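Request:
carry_out --targets '[[[1,0,0,-5,0,0,0],[1,0,0,-9,0,0,0],[1,0,0,-10,0,0,0],[1,0,0,-10,0,0,0],[0.27,0,0,-10,0,0,0],[0.27,0,0,-10,0,0,0],[0.27,0,0,-10,0,0,0],[0.27,0,0,-10,0,0,0],[0.27,0,0,25,0,0,0],[0.27,0,0,65,0,0,0],[0.27,0,0,105,0,0,0],[0.27,0,0,145,0,0,0],[0.27,0,0,145,0,0,0],[0.27,0,0,145,0,0,0]]]'

```text
time_s: 21.6
position: [0.6383, -0.0561, 0.214]
tool_rot: [[-0.998, 0.005, 0.07], [-0.07, -0.001, -0.998], [-0.005, -1.0, 0.002]]
ft_force: [0.4, -0.1, -0.4]
grip_width: 0.0622
```

Run:
```python
from h import *
s=env.observe();print(s["time_s"],s["position"].round(4),s["ft_force"],s["grip_width"],s["tool_rot"].round(3).tolist())
snap("wrist","w14");p=snap("top","t14")
for o in cartons(p): print(*o)
```

```text
21.6 [ 0.6383 -0.0561  0.214 ] [ 0.3529886  -0.05035961 -0.38023895] 0.06222230568262398 [[-0.998, 0.005, 0.07], [-0.07, -0.001, -0.998], [-0.005, -1.0, 0.002]]
[ 50. 273.] [338.3 664.9] [np.float64(49.4), np.float64(149.0)] -88.4
[ 54. 224.] [497.4 665.6] [np.float64(112.1), np.float64(150.2)] -89.7
[128. 224.] [503.2 427.4] [np.float64(46.4), np.float64(140.8)] 0.5
[452. 215.] [ 562.7 -630.3] [np.float64(146.6), np.float64(146.8)] -44.7
[365. 197.] [ 613.9 -347.2] [np.float64(46.9), np.float64(101.9)] 0.3
[211. 190.] [625.3 163.1] [np.float64(46.8), np.float64(122.2)] 4.1
[233. 189.] [630.9  91. ] [np.float64(46.1), np.float64(122.8)] 4.2
```

View pics/w14.png

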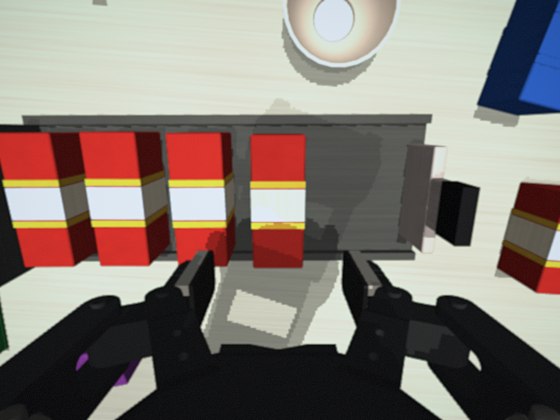

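Run:
```python
from h import *
w=snap("wrist");p=snap("top")
pickle.dump((w,p),open("d14.pkl","wb"))
cv2.imwrite("pics/w15.png",cv2.resize(w["img"][130:270,390:500],None,fx=5,fy=4.2,interpolation=cv2.INTER_CUBIC)[:,:,::-1])
cv2.imwrite("pics/t15.png",cv2.resize(p["img"][160:220,290:350],None,fx=9,fy=9,interpolation=cv2.INTER_CUBIC)[:,:,::-1])
```

```text
(no output)
```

View pics/w15.png

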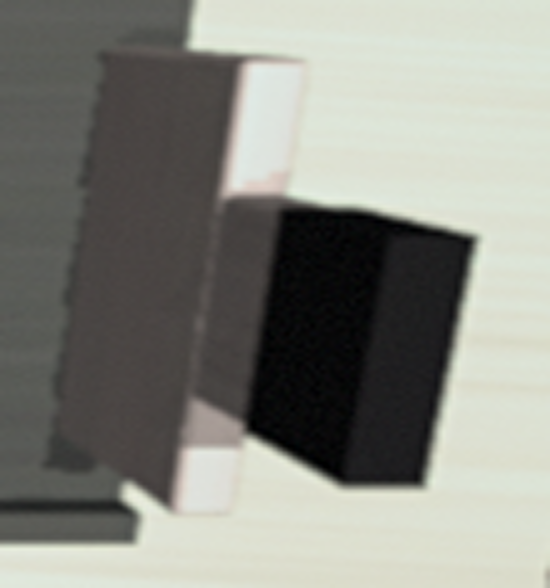

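View pics/t15.png

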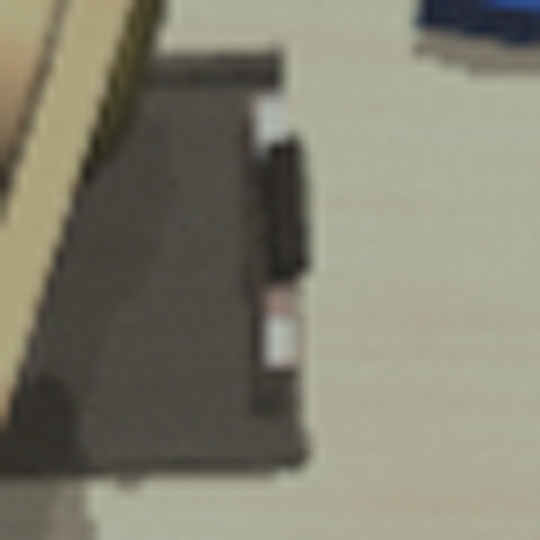

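Run:
```python
from h import *
w,p=pickle.load(open("d14.pkl","rb"))
c=np.array([(388,222),(475,238),(430,488),(345,488)])/[5,4.2]+[390,130]-.4
q=ray(w,c,.115)*1000;print(q.round(1),q.mean(0))
t=np.array([(275,140),(300,140),(308,265),(278,275)])/9+[290,160]-.4
q=ray(p,t,.115)*1000;print(q.round(1),q.mean(0))
rs=np.array([624.8,138.]);yh=np.array([-.0698,.9976])
for m in (ray(w,c,.115).mean(0)*1000,q.mean(0)): print((m[:2]-rs)@yh,(m[:2]-rs)@[.9976,.0698])
# check wrist calibration: carton tops corners of carton3
```

```text
[[ 675.  -188.5  115. ]
 [ 673.1 -201.6  115. ]
 [ 627.5 -206.1  115. ]
 [ 626.6 -193.3  115. ]] [ 650.55516694 -197.36597595  115.        ]
[[ 672.2 -191.5  115. ]
 [ 672.4 -200.4  115. ]
 [ 627.3 -203.9  115. ]
 [ 623.4 -193.3  115. ]] [ 648.80093676 -197.25982259  115.        ]
-336.35880825987556 2.284809416116385
-336.13046440523283 0.5421988974905978
```

Next is the short carton at (365,198). I'll grip it 10 mm towards the robot from its middle to stay clear of the oil bottle at (0.695, -0.41).

Request:
carry_out --targets '[[[0.12,-34,-30,0,0,0,-3.5],[0.12,-34,-70,0,0,0,-3.5],[0.12,-34,-110,0,0,0,-3.5],[0.12,-34,-150,0,0,0,-3.5],[0.12,-34,-190,0,0,0,-3.5],[0.12,-34,-230,0,0,0,-3.5],[0.12,-34,-265,0,0,0,-3.5],[0.12,-34,-290,0,0,0,-3.5],[0.12,-34,-290,0,0,0,-3.5],[0.12,-34,-290,0,0,0,-3.5],[0.12,-34,-290,-40,0,0,-3.5],[0.12,-34,-290,-75,0,0,-3.5],[0.12,-34,-290,-75,0,0,-3.5],[0.12,-34,-290,-75,0,0,-3.5]]]'

```text
time_s: 22.97
position: [0.6035, -0.3445, 0.1352]
tool_rot: [[-1.0, -0.003, 0.01], [-0.01, 0.003, -1.0], [0.003, -1.0, -0.003]]
ft_force: [0.1, 0.0, 1.1]
grip_width: 0.075
```

Run:
```python
from h import *
s=env.observe();print(s["time_s"],s["position"].round(4),s["ft_force"],s["grip_width"],s["tool_rot"].round(3).tolist())
snap("wrist","w16");p=snap("top","t16")
for o in cartons(p,.068): print(*o)
```

```text
22.9667 [ 0.6035 -0.3445  0.1352] [0.07618214 0.04372977 1.05271798] 0.07500573347210673 [[-1.0, -0.003, 0.01], [-0.01, 0.003, -1.0], [0.003, -1.0, -0.003]]
[ 50. 273.] [338.1 661.4] [np.float64(50.0), np.float64(149.0)] -88.8
[ 54. 224.] [496.7 662.2] [np.float64(111.7), np.float64(150.1)] -89.9
[128. 224.] [502.1 424.8] [np.float64(46.0), np.float64(140.3)] 0.7
[452. 215.] [ 561.1 -627.4] [np.float64(146.5), np.float64(146.6)] -45.2
[211. 190.] [623.6 161.6] [np.float64(46.5), np.float64(122.1)] 2.6
[233. 189.] [629.4  90.4] [np.float64(46.0), np.float64(122.2)] 4.1
[255. 188.] [633.4  16.5] [np.float64(46.5), np.float64(122.9)] 4.4
[277. 188.] [637.2 -55.4] [np.float64(46.4), np.float64(122.8)] 4.2
```

View pics/w16.png

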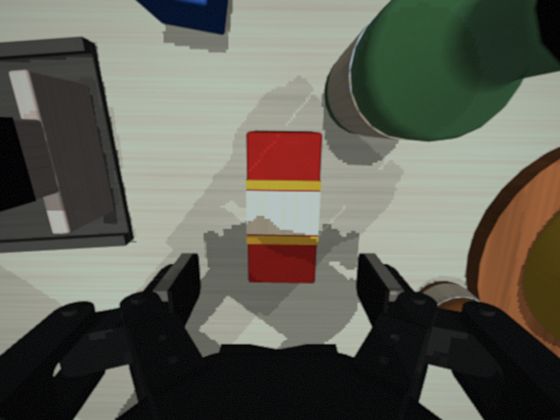

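View pics/t16.png

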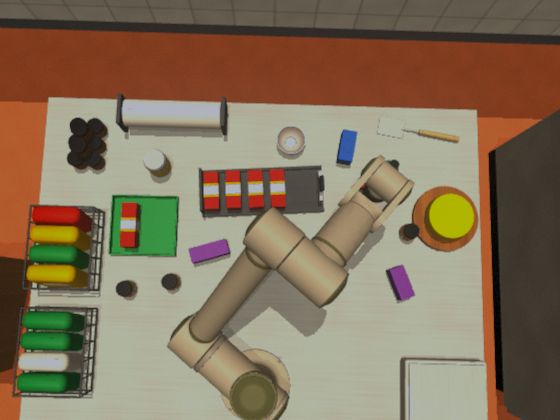

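Request:
carry_out --targets '[[[0.2,0,0,-30,0,0,0],[0.2,0,0,-60,0,0,0],[0.2,0,0,-90,0,0,0],[0.2,0,0,-90,0,0,0],[0.2,0,0,-90,0,0,0],[1,0,0,-90,0,0,0],[1,0,0,-90,0,0,0],[1,0,0,-90,0,0,0],[1,0,0,-90,0,0,0],[1,0,0,-90,0,0,0],[1,0,0,-90,0,0,0],[1,0,0,-60,0,0,0],[1,0,0,-25,0,0,0],[1,-20,10,10,0,0,0],[1,-40,20,50,0,0,0],[1,-60,30,90,0,0,0],[1,-80,40,115,0,0,0],[1,-99,60,115,0,0,0],[1,-99,60,115,0,0,0],[1,-99,60,115,0,0,0]]]'

```text
time_s: 24.73
position: [0.5041, -0.2853, 0.2534]
tool_rot: [[-1.0, 0.002, 0.009], [-0.009, -0.002, -1.0], [-0.002, -1.0, 0.002]]
ft_force: [0.9, -1.3, -2.2]
grip_width: 0.0474
```

Run:
```python
from h import *
s=env.observe();print(s["time_s"],s["position"].round(4),s["ft_force"],s["grip_width"],s["tool_rot"].round(3).tolist())
snap("wrist","w17");snap("side","s17")
```

```text
24.7333 [ 0.5041 -0.2853  0.2534] [ 0.9185366  -1.27330207 -2.2276413 ] 0.0473990163152091 [[-1.0, 0.002, 0.009], [-0.009, -0.002, -1.0], [-0.002, -1.0, 0.002]]
```

View pics/w17.png

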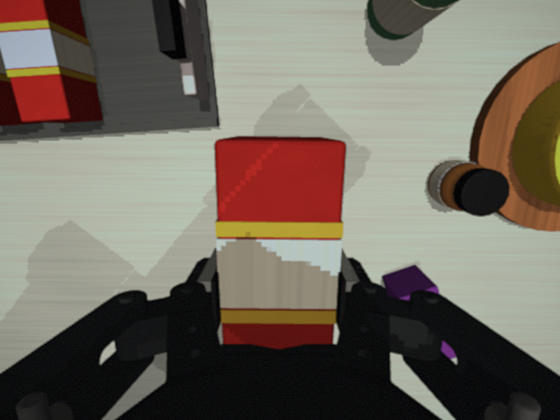

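View pics/s17.png

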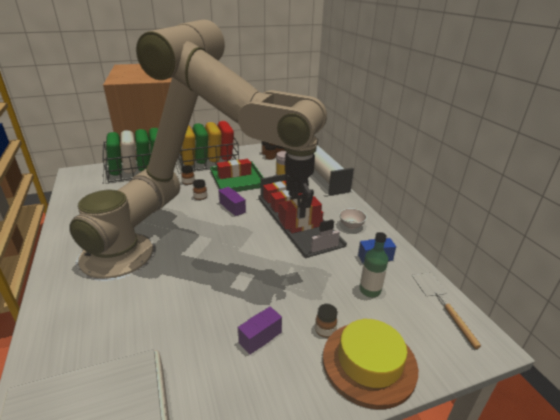

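Request:
carry_out --targets '[[[1,-1,40,0,0,0,0],[1,-2,80,0,0,0,0],[1,-3,115,0,0,0,0],[1,-4,150,0,0,0,0],[1,-5,185,0,0,0,0],[1,-6,220,0,0,0,0],[1,-7,255,0,0,0,0],[1,-8,290,0,0,0,0],[1,-9,325,0,0,0,0],[1,-9,360,0,0,0,0],[1,-9,395,0,0,0,0],[1,-9,430,0,0,0,0],[1,-9,465,0,0,0,0],[1,-9,500,0,0,0,0],[1,-9,535,0,0,0,0],[1,-9,570,0,0,0,0],[1,-9,605,0,0,0,0],[1,-9,623,0,0,0,0],[1,-9,623,0,0,0,0],[1,-9,623,0,0,0,0]]]'

```text
time_s: 26.5
position: [0.496, 0.3379, 0.2503]
tool_rot: [[-1.0, -0.001, 0.011], [-0.011, -0.001, -1.0], [0.001, -1.0, 0.001]]
ft_force: [-0.4, 0.7, -1.3]
grip_width: 0.0474
```

Request:
carry_out --targets '[[[1,0,0,-40,0,0,0],[1,0,0,-80,0,0,0],[1,0,0,-120,0,0,0],[1,0,0,-150,0,0,0],[1,0,0,-170,0,0,0],[1,0,0,-180,0,0,0],[1,0,0,-180,0,0,0],[1,0,0,-180,0,0,0]]]'

```text
time_s: 27.17
position: [0.4965, 0.3366, 0.0721]
tool_rot: [[-1.0, 0.001, 0.008], [-0.008, 0.0, -1.0], [-0.001, -1.0, -0.0]]
ft_force: [-0.4, 0.3, -1.3]
grip_width: 0.0476
```

Run:
```python
from h import *
s=env.observe();print(s["time_s"],s["position"].round(4),s["ft_force"],s["grip_width"],s["tool_rot"].round(3).tolist())
snap("wrist","w18")
```

```text
27.1667 [0.4965 0.3366 0.0721] [-0.44999257  0.26551591 -1.29554109] 0.04759019174620109 [[-1.0, 0.001, 0.008], [-0.008, 0.0, -1.0], [-0.001, -1.0, -0.0]]
```

View pics/w18.png

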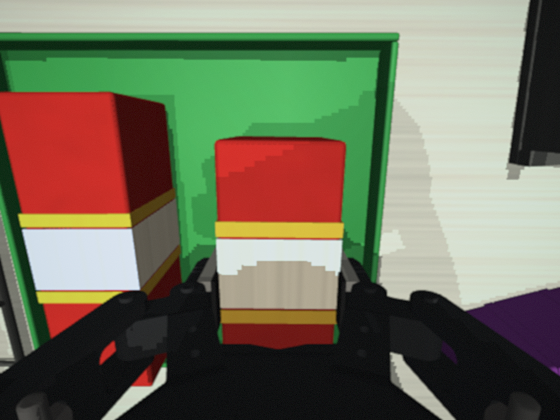

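Request:
carry_out --targets '[[[1,0,3,-12,0,0,0],[1,0,3,-17,0,0,0],[1,0,3,-19,0,0,0],[1,0,3,-20,0,0,0],[1,0,3,-20,0,0,0],[1,0,3,-20,0,0,0]]]'

```text
time_s: 27.72
position: [0.4958, 0.3406, 0.0538]
tool_rot: [[-1.0, 0.002, 0.009], [-0.009, 0.002, -1.0], [-0.002, -1.0, -0.002]]
ft_force: [-6.3, -1.2, 17.9]
grip_width: 0.0474
```

Contact with the tray floor. I'll release and rise.

Request:
carry_out --targets '[[[1,0,0,2,0,0,0],[1,0,0,2,0,0,0],[0.27,0,0,2,0,0,0],[0.27,0,0,2,0,0,0],[0.27,0,0,2,0,0,0],[0.27,0,0,2,0,0,0],[0.27,0,0,35,0,0,0],[0.27,0,0,75,0,0,0],[0.27,0,0,115,0,0,0],[0.27,0,0,155,0,0,0],[0.27,0,0,155,0,0,0],[0.27,0,0,155,0,0,0]]]'

```text
time_s: 28.72
position: [0.4963, 0.3403, 0.2085]
tool_rot: [[-1.0, 0.005, 0.009], [-0.009, 0.002, -1.0], [-0.005, -1.0, -0.002]]
ft_force: [0.0, 0.2, -1.0]
grip_width: 0.0625
```

Run:
```python
from h import *
s=env.observe();print(s["time_s"],s["position"].round(4),s["ft_force"],s["grip_width"],s["tool_rot"].round(3).tolist())
snap("wrist","w19");p=snap("top","t19")
for o in cartons(p,.068): print(*o)
```

```text
28.7167 [0.4963 0.3403 0.2085] [ 0.03930101  0.20063391 -0.96278   ] 0.06249673751792444 [[-1.0, 0.005, 0.009], [-0.009, 0.002, -1.0], [-0.005, -1.0, -0.002]]
[ 50. 273.] [338.1 661.7] [np.float64(49.2), np.float64(148.2)] -88.4
[126. 234.] [468.2 424.7] [np.float64(38.9), np.float64(43.8)] -88.4
[ 54. 224.] [496.7 662.5] [np.float64(111.0), np.float64(149.1)] -89.7
[451. 215.] [ 561.7 -627.3] [np.float64(145.3), np.float64(146.1)] -44.8
[211. 190.] [623.8 162.2] [np.float64(46.6), np.float64(121.6)] 4.1
[233. 189.] [629.5  90. ] [np.float64(45.5), np.float64(121.8)] 3.7
[277. 188.] [637.3 -55.7] [np.float64(46.0), np.float64(122.6)] 4.0
[255. 188.] [633.5  16.3] [np.float64(45.9), np.float64(122.6)] 4.3
```

View pics/w19.png

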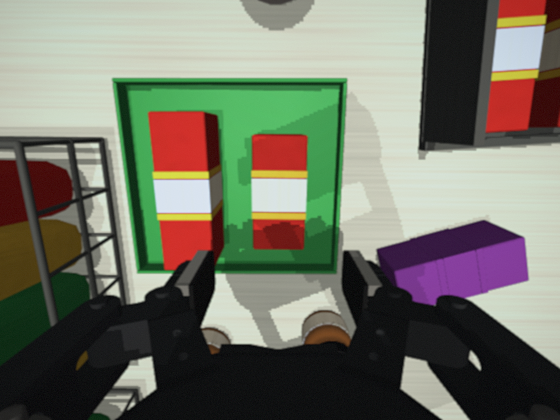

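View pics/t19.png

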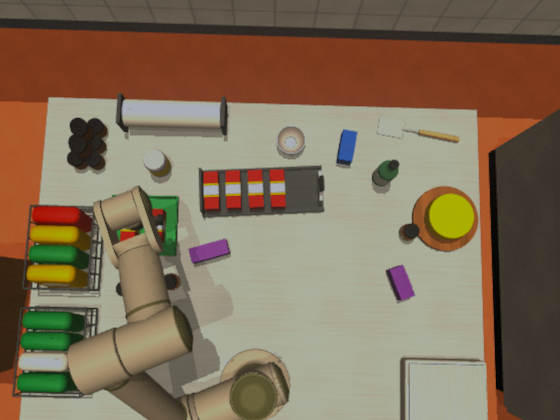

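Both wrong-size cartons are flat in the tray, at (185,190) and (280,190) in the wrist view. Now the bookend tongue at (0.6495, -0.197).

Request:
carry_out --targets '[[[0.27,153,-537,0,0,0,3.5],[0.3,153,-537,0,0,0,3.5],[0.3,153,-537,0,0,0,3.5],[0.3,153,-537,0,0,0,3.5],[0.3,153,-537,0,0,0,3.5],[0.3,153,-537,0,0,0,3.5],[0.3,153,-537,0,0,0,3.5],[0.3,153,-537,0,0,0,3.5],[0.3,153,-537,0,0,0,3.5],[0.3,153,-537,0,0,0,3.5],[0.3,153,-537,0,0,0,3.5],[0.3,153,-537,0,0,0,3.5],[0.3,153,-537,0,0,0,3.5],[0.3,153,-537,0,0,0,3.5],[0.3,153,-537,0,0,0,3.5],[0.3,153,-537,0,0,0,3.5],[0.3,153,-537,0,0,0,3.5],[0.3,153,-537,-30,0,0,3.5],[0.3,153,-537,-30,0,0,3.5],[0.3,153,-537,-30,0,0,3.5]]]'

```text
time_s: 30.48
position: [0.648, -0.1954, 0.1752]
tool_rot: [[-0.997, -0.004, 0.071], [-0.071, 0.002, -0.997], [0.003, -1.0, -0.002]]
ft_force: [0.1, 0.9, 1.2]
grip_width: 0.06
```

Run:
```python
from h import *
s=env.observe();print(s["time_s"],s["position"].round(4),s["ft_force"],s["grip_width"],s["tool_rot"].round(3).tolist())
snap("wrist","w20")
```

```text
30.4833 [ 0.648  -0.1954  0.1752] [0.06808605 0.93959159 1.23750035] 0.05998453014419076 [[-0.997, -0.004, 0.071], [-0.071, 0.002, -0.997], [0.003, -1.0, -0.002]]
```

View pics/w20.png

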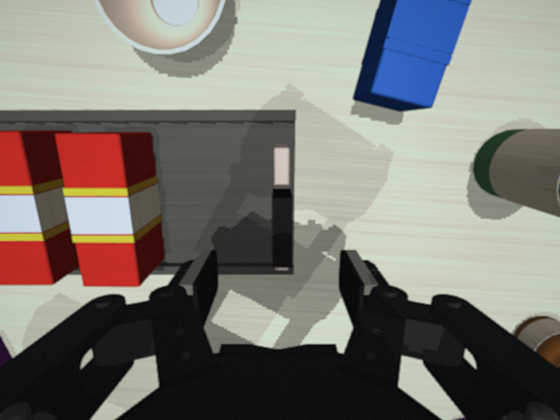

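Request:
carry_out --targets '[[[0.3,0,0,-35,0,0,0],[0.3,0,0,-65,0,0,0],[0.3,0,0,-73,0,0,0],[0.3,0,0,-73,0,0,0],[1,0,0,-73,0,0,0],[1,0,0,-73,0,0,0],[1,0,0,-73,0,0,0],[1,0,0,-73,0,0,0],[1,0,0,-73,0,0,0],[1,0,0,-73,0,0,0],[1,0,0,-73,0,0,0],[1,0,0,-73,0,0,0]]]' --squeeze 35

```text
time_s: 31.53
position: [0.6492, -0.1972, 0.1051]
tool_rot: [[-0.998, 0.002, 0.07], [-0.07, -0.001, -0.998], [-0.002, -1.0, 0.001]]
ft_force: [-1.2, -0.4, 6.7]
grip_width: 0.0114
```

Run:
```python
from h import *
s=env.observe();print(s["time_s"],s["position"].round(4),s["ft_force"],s["grip_width"],s["tool_rot"].round(3).tolist())
snap("wrist","w21")
```

```text
31.5333 [ 0.6492 -0.1972  0.1051] [-1.22256781 -0.38211045  6.66731457] 0.011371412012422458 [[-0.998, 0.002, 0.07], [-0.07, -0.001, -0.998], [-0.002, -1.0, 0.001]]
```

View pics/w21.png

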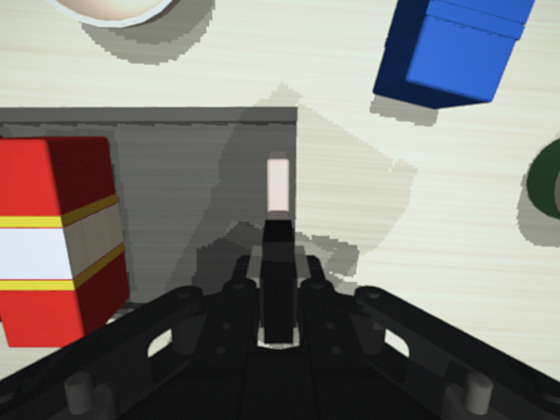

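Request:
carry_out --targets '[[[1,-0.3,5,0,0,0,0],[1,-0.8,11,0,0,0,0],[1,-1.2,17,0,0,0,0],[1,-1.6,23,0,0,0,0],[1,-2,29,0,0,0,0],[1,-2.5,35,0,0,0,0],[1,-2.9,41,0,0,0,0],[1,-3.3,47,0,0,0,0],[1,-3.7,53,0,0,0,0],[1,-4.1,59,0,0,0,0],[1,-4.6,65,0,0,0,0],[1,-5,71,0,0,0,0],[1,-5.4,77,0,0,0,0],[1,-5.8,83,0,0,0,0],[1,-6.2,89,0,0,0,0],[1,-6.6,95,0,0,0,0],[1,-7,100,0,0,0,0],[1,-7,100,0,0,0,0]]]'

```text
time_s: 33.08
position: [0.6418, -0.0965, 0.105]
tool_rot: [[-0.997, 0.002, 0.071], [-0.071, -0.001, -0.997], [-0.002, -1.0, 0.001]]
ft_force: [-3.0, 1.3, 7.6]
grip_width: 0.0116
```

Run:
```python
from h import *
s=env.observe();print(s["time_s"],s["position"].round(4),s["ft_force"],s["grip_width"],s["tool_rot"].round(3).tolist())
snap("wrist","w22");
```

```text
33.0833 [ 0.6418 -0.0965  0.105 ] [-3.00554596  1.34852028  7.63302304] 0.011577258107930238 [[-0.997, 0.002, 0.071], [-0.071, -0.001, -0.997], [-0.002, -1.0, 0.001]]
```

View pics/w22.png

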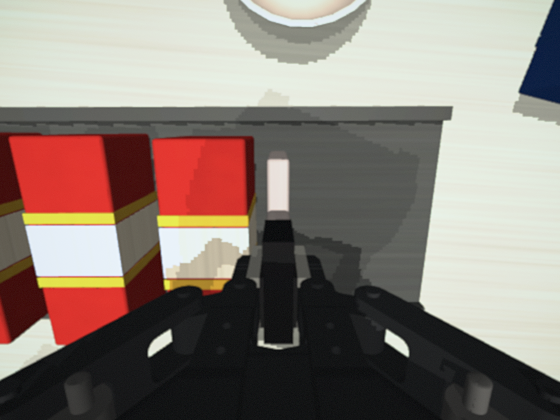

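Request:
carry_out --targets '[[[1,-0.3,4,0,0,0,0],[1,-0.6,8,0,0,0,0],[1,-0.8,12,0,0,0,0],[1,-1.1,16,0,0,0,0],[1,-1.4,20,0,0,0,0],[1,-1.7,24,0,0,0,0],[1,-2,28,0,0,0,0],[1,-2.2,32,0,0,0,0],[1,-2.5,36,0,0,0,0],[1,-2.8,40,0,0,0,0],[1,-3.1,44,0,0,0,0],[1,-3.4,48,0,0,0,0],[1,-3.6,52,0,0,0,0],[1,-3.9,56,0,0,0,0],[1,-4.2,60,0,0,0,0],[1,-4.5,64,0,0,0,0],[1,-4.8,68,0,0,0,0],[1,-5.1,72,0,0,0,0],[1,-5.1,72,0,0,0,0],[1,-5.1,72,0,0,0,0]]]'

```text
time_s: 34.8
position: [0.6367, -0.0256, 0.105]
tool_rot: [[-0.998, 0.001, 0.07], [-0.07, -0.002, -0.998], [-0.001, -1.0, 0.002]]
ft_force: [-4.4, -3.7, 7.7]
grip_width: 0.0113
```

Run:
```python
from h import *
s=env.observe();print(s["time_s"],s["position"].round(4),s["ft_force"],s["grip_width"],s["tool_rot"].round(3).tolist())
snap("wrist","w23");snap("side","s23")
```

```text
34.8 [ 0.6367 -0.0256  0.105 ] [-4.38870504 -3.65516308  7.74895946] 0.011330790569336472 [[-0.998, 0.001, 0.07], [-0.07, -0.002, -0.998], [-0.001, -1.0, 0.002]]
```

View pics/w23.png

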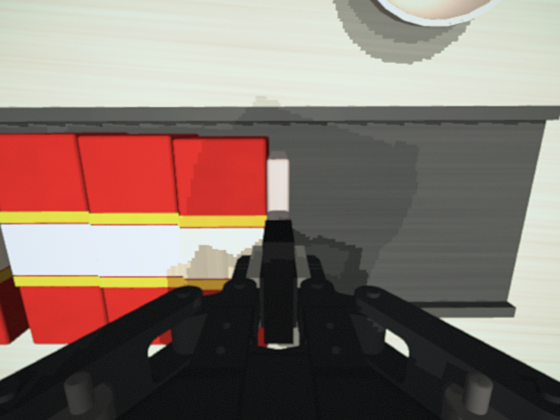

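View pics/s23.png

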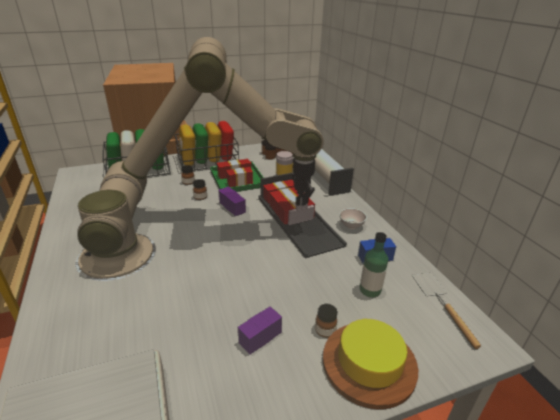

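Request:
carry_out --targets '[[[1,-0.1,2,0,0,0,0],[1,-0.3,4,0,0,0,0],[1,-0.4,6,0,0,0,0],[1,-0.5,8,0,0,0,0],[1,-0.7,10,0,0,0,0],[1,-0.8,12,0,0,0,0],[1,-0.8,12,0,0,0,0],[1,-0.8,12,0,0,0,0]]]'

```text
time_s: 35.57
position: [0.6358, -0.014, 0.105]
tool_rot: [[-0.998, 0.001, 0.07], [-0.07, -0.002, -0.998], [-0.001, -1.0, 0.002]]
ft_force: [-4.9, -3.9, 8.3]
grip_width: 0.0113
```

Request:
carry_out --targets '[[[1,0,1,0,0,0,0],[1,-0.1,2,0,0,0,0],[1,-0.1,2,0,0,0,0]]]'

```text
time_s: 35.82
position: [0.6357, -0.0122, 0.105]
tool_rot: [[-0.998, 0.001, 0.07], [-0.07, -0.002, -0.998], [-0.001, -1.0, 0.003]]
ft_force: [-4.7, -6.5, 8.7]
grip_width: 0.0116
```

Request:
carry_out --targets '[[[1,0,1,0,0,0,0],[1,0,1,0,0,0,0]]]'

```text
time_s: 35.98
position: [0.6356, -0.0116, 0.105]
tool_rot: [[-0.998, 0.001, 0.07], [-0.07, -0.003, -0.998], [-0.001, -1.0, 0.003]]
ft_force: [-5.0, -7.3, 9.0]
grip_width: 0.0115
```

Request:
carry_out --targets '[[[1,0,1,0,0,0,0],[1,0,1,0,0,0,0]]]'

```text
time_s: 36.15
position: [0.6357, -0.0116, 0.105]
tool_rot: [[-0.998, 0.001, 0.069], [-0.069, -0.005, -0.998], [-0.001, -1.0, 0.005]]
ft_force: [-5.9, -12.4, 8.3]
grip_width: 0.0115
```

Request:
carry_out --targets '[[[1,0,1,0,0,0,0],[1,0,1,0,0,0,0]]]'

```text
time_s: 36.32
position: [0.6357, -0.0116, 0.105]
tool_rot: [[-0.998, 0.001, 0.069], [-0.069, -0.006, -0.998], [-0.0, -1.0, 0.006]]
ft_force: [-6.3, -17.8, 7.5]
grip_width: 0.0113
```

Run:
```python
from h import *
s=env.observe();print(s["time_s"],s["position"].round(4),s["ft_force"],s["grip_width"],s["tool_rot"].round(3).tolist())
snap("wrist","w24")
```

```text
36.3167 [ 0.6357 -0.0116  0.105 ] [ -6.34599687 -17.8416923    7.54171761] 0.011256309956160641 [[-0.998, 0.001, 0.069], [-0.069, -0.006, -0.998], [-0.0, -1.0, 0.006]]
```

View pics/w24.png

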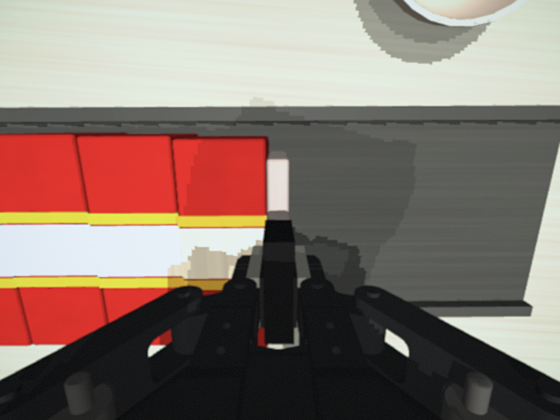

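Force rises with no travel, so the row is pressed home. I'll ease off, open and rise clear.

Request:
carry_out --targets '[[[1,0,-2,0,0,0,0],[1,0,-2,0,0,0,0],[0.4,0,-2,0,0,0,0],[0.4,0,-2,0,0,0,0],[0.4,0,-2,0,0,0,0],[0.4,0,-2,0,0,0,0],[0.4,0,-2,15,0,0,0],[0.4,0,-2,50,0,0,0],[0.4,0,-2,90,0,0,0],[0.4,0,-2,130,0,0,0],[0.4,0,-2,160,0,0,0],[0.4,-40,-32,160,0,0,0],[0.4,-70,-62,160,0,0,0],[0.4,-100,-92,160,0,0,0],[0.4,-130,-120,160,0,0,0],[0.4,-160,-150,160,0,0,0],[0.4,-180,-180,160,0,0,0],[0.4,-180,-200,160,0,0,0],[0.4,-180,-200,160,0,0,0],[0.4,-180,-200,160,0,0,0]]]'

```text
time_s: 38.03
position: [0.4554, -0.2088, 0.2633]
tool_rot: [[-0.998, 0.0, 0.068], [-0.068, 0.0, -0.998], [-0.0, -1.0, -0.0]]
ft_force: [1.0, 0.6, -0.7]
grip_width: 0.0511
```

Run:
```python
from h import *
s=env.observe();print(s["time_s"],s["position"].round(4),s["ft_force"],s["grip_width"])
snap("side","s25");p=snap("top","t25")
pickle.dump(p,open("d25.pkl","wb"))
for o in cartons(p,.029+.0): print(*o)
for o in cartons(p,.068): print(*o)
cv2.imwrite("pics/c25.png",cv2.resize(p["img"][155:260,105:335],None,fx=3.4,fy=3.4,interpolation=cv2.INTER_CUBIC)[:,:,::-1])
```

```text
38.0333 [ 0.4554 -0.2088  0.2633] [ 1.0380807   0.60987266 -0.69525772] 0.05114551264920809
[ 50. 273.] [338.8 677.4] [np.float64(50.3), np.float64(151.7)] -88.4
[154. 224.] [508.4 347.9] [np.float64(47.8), np.float64(102.7)] -0.1
[ 54. 224.] [500.8 678.1] [np.float64(114.1), np.float64(152.9)] -89.7
[128. 224.] [506.7 435.7] [np.float64(47.3), np.float64(143.4)] 0.5
[451. 215.] [ 567.5 -640.8] [np.float64(148.7), np.float64(149.4)] -44.8
[233. 189.] [635.8  93.1] [np.float64(126.3), np.float64(194.3)] -86.8
[ 50. 273.] [338.1 661.6] [np.float64(49.2), np.float64(148.4)] -88.4
[154. 224.] [503.9 339.4] [np.float64(46.7), np.float64(100.4)] -0.1
[ 54. 224.] [496.5 662.3] [np.float64(111.5), np.float64(149.5)] -89.7
[128. 224.] [502.3 425.3] [np.float64(46.2), np.float64(140.2)] 0.5
[451. 215.] [ 561.7 -627.3] [np.float64(145.3), np.float64(146.1)] -44.8
[233. 189.] [628.5  90.3] [np.float64(123.5), np.float64(190.0)] -86.8
```

View pics/c25.png

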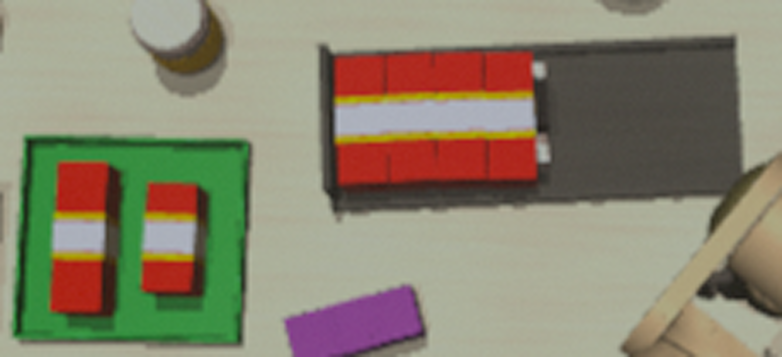

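View pics/s25.png

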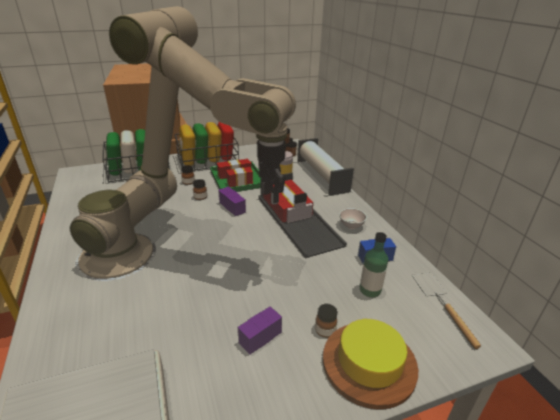

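Request:
carry_out --targets '[[[0.4,140,215,0,0,0,0],[0.4,140,215,0,0,0,0],[0.4,140,215,0,0,0,0],[0.4,140,215,0,0,0,0],[0.4,140,215,0,0,0,0],[0.4,140,215,0,0,0,0],[0.4,140,215,0,0,0,0],[0.4,140,215,0,0,0,0],[0.4,140,215,0,0,0,0],[0.4,140,215,0,0,0,0]]]'

```text
time_s: 38.97
position: [0.5952, 0.0066, 0.2633]
tool_rot: [[-0.998, -0.0, 0.07], [-0.07, -0.0, -0.998], [0.0, -1.0, 0.0]]
ft_force: [-0.1, 0.1, -0.7]
grip_width: 0.051
```

Run:
```python
from h import *
s=env.observe();print(s["time_s"],s["position"].round(4),s["ft_force"],s["grip_width"])
p=snap("wrist");pickle.dump(p,open("d26.pkl","wb"))
cv2.imwrite("pics/w26.png",cv2.resize(p["img"][60:300,60:440],None,fx=2.1,fy=2.1,interpolation=cv2.INTER_CUBIC)[:,:,::-1])
```

```text
38.9667 [0.5952 0.0066 0.2633] [-0.08906412  0.13200029 -0.67482848] 0.05102242978157572
```

View pics/w26.png

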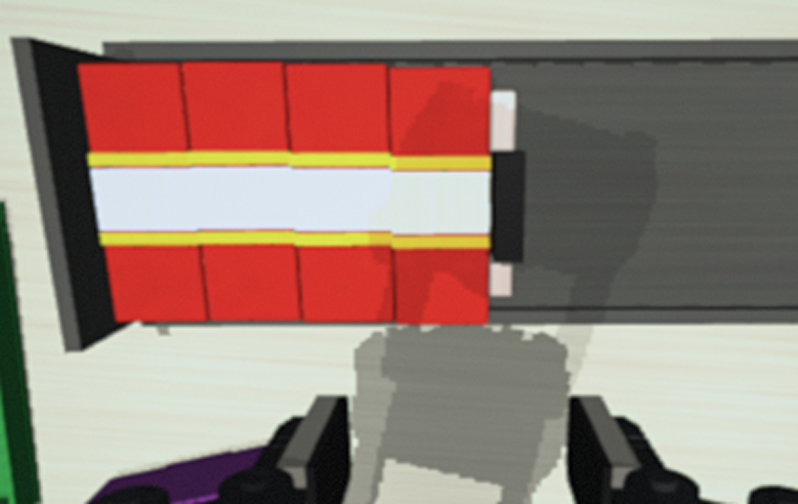

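The close view shows four carton faces flush, with only hairline seams at columns 185, 288 and 392. The bookend plate is tight at column 491, and the lengthwise stagger is 2 mm or less. I'll hand it in.

Run:
```python
from h import *
s=env.observe();print(s["time_s"],abs(s["qvel"]).max())
print(env.close_job())
```

```text
39.0167 0.572345386171083
the job is handed in; nothing more can be done
None
```

The job is handed in at 39 s of the 210 s allowed. No verdict was reported.

- **Row:** Five red cartons were loose, three of the right size and one each of the long and short. I set the three right-size ones across the rack beside the display carton. I then pinched the bookend's tongue and slid the bookend in until the row stopped moving and the push force rose to about 18 N.
- **Returns tray:** The long (145 mm) and short (105 mm) cartons stand flat and side by side on the tray floor. The last top view puts them about 1° or less from square, clear of each other and of the walls.
- **Last checks:** In the final close view the row shows hairline seams only, with the bookend tight against the last carton. The lengthwise stagger is about 2 mm or less. The row measured about 190 mm long against 192 mm expected, which is within the bias of my measuring. In the final top and side views no jar, can or bottle had been knocked over. I saw no carton knocked aside during the run.
- **Disagreement:** My readings of the rack's yaw ranged from 3.2° to 4.2° between methods. I used 4.0°, and pressing the row together squared the cartons.

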